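Turn the clamped spindle flat-up in its V-blocks

ROBOT

A 6-joint arm with a two-finger parallel gripper is mounted at the origin on the work surface. World frame = base frame: x ahead of the robot, y to its left, z up, the work surface at z = 0. Lengths are in m, angles in rad, forces in N, time in s.
With the tool pointing down it reaches from about 0.225 to 0.725 m from the base axis. Payload 3.1 kg.
Tool frame: the origin (TCP) lies midway between the tips of the shut fingers; the grasp point (between the pads) lies 19 mm behind it; z points along the fingers, y is the direction in which the jaws open and shut (so a half turn about z gives the same grasp; the last joint's range is limited). The gripper opens to 85 mm and grips with 20 to 120 N. Pads are 22 mm wide; open, the fingers measure 114 mm over their backs; the gripper's body (76 mm by 85 mm) begins 54 mm behind the grasp point. The pads swing forward as they close: fully open they stand 13 mm farther back than shut.
Start: joints at [-1.286, 0.048, 0.099, 1.622, 0, 1.443], TCP at [0.211, -0.481, 0.231] pointing down, gripper open.
Joint ranges: [-2.91, 2.91], [-0.99, 1.94], [-1.21, 1.42], [-2.12, 2.29], [-1.49, 1.47], [-3.14, 3.14]. Speed limits (rad/s): [2.79, 2.79, 3.14, 3.14, 3.14, 3.14].

INTERFACE

Orientations are given as a unit quaternion [w, x, y, z].
In Python, from cell import arm gives the robot as it stands.
- The arm moves only by the tool jog_arm, never from a script. Its argument "plan" is a list that holds one entry, the list of rows, each a list of 6 numbers: the shift along the world's x, y, z in mm, then the turn, a rotation vector about the world's x, y, z in rad. In form: [[[tx, ty, tz, wx, wy, wz], ...]]. A call has 1 to 8 rows; each row shifts and turns the pose as measured when the row begins; what a row does not reach is not made up. A row lasts 1/12 s, in which the tool goes at most 41.7 mm and 7.16 degrees, less where a joint would pass 70% of its speed; a pose out of reach is approached as far as the arm can. A call with a gripper value outside its range is refused whole. "jaw" is the finger opening in mm, from 0 to 85.4, set as the call begins (left out, the last holds). The fingers move at their own pace and stop on an object; "force" is the grip in N (left out, the last holds). Time passes only in rows, so rows that do not move let the fingers close. It gives the time, the measured TCP pose, the force and the opening at its end, in the units of the state.
- arm.get_state(): the state, without advancing time (a new reading comes with each control period).
- arm.snapshot(name): name is "scene" or "side" or "wrist"; returns the picture (400x640x3 uint8, red, green, blue); there is no depth.
- arm.camera_params(name): a dict with "fx", "fy", "cx", "cy" (pixels), "distortion" ([k1, k2, p1, p2, k3] as OpenCV has them; the pictures are not rectified), "world_to_cam" (4x4, takes a point from world to camera coordinates); the wrist camera has in their place "hand_eye" (4x4, takes a point from camera to tool coordinates, whose origin is the TCP and whose axes are the flange's). Camera axes: x right, y down, z forward; pixel columns grow to the right and rows downward; lengths in m; the calibration is good to about 2 mm. A picture is of the moment at which its call begins: read the wrist's pose just before it. camera_params takes no time and is no camera call.
- arm.close_job(): hands the job in, once; it reports no verdict.
The state is a dict: "time": time; "q": joint angles; "joint_vel": joint speeds; "tau": joint torques, N m; "eef_pos": TCP position; "ee_rot": TCP orientation; "contact_force": force on the tool from outside, world axes, zero at the start; "ft_torque": the same for the moment, N m; "finger_gap": finger opening in m.
Only numpy, scipy, OpenCV 4.12 (cv2) and the standard library are available. Lean on these libraries where they do the work, as an engineer would, in place of code of your own. Each camera call takes 0.05 s, during which the arm holds its last target. There are 200 camera calls.

TASK

The hollow spindle is clamped in the pair of V-blocks with its milled flat facing off to the far side. Slacken the clamp screw so that it no longer presses on the spindle, roll the spindle in the V-blocks until its flat faces straight up, and then tighten the clamp screw firmly again so that the spindle is held like that. Keep the spindle down in both V-blocks and do not shift it noticeably lengthwise; let go when done, and leave the other tools where they lie.

Things in the scene. Friction and masses are not known exactly. Their poses are not given: they have to be found in the camera images.
- vblock_a: Dark steel V-block with the stirrup clamp, fixed on the plate; twin block without clamp is fixed 90 mm from it along +y (centres). Each 80 wide (x), 40 long (y), 70 high, 90-degree V along y. Origin: middle of its underside; z up, x across, pointing away from the robot (yaw within 0.35 rad). Stirrup: frame 16 mm thick (y), 99 wide, bridge top 116 above the origin. Spindle axis lies 63.2 above origin.
- clamp_screw (a joint): Turn of the clamp screw, rad; grows clockwise seen from above = tightening. 0: its pad just touches the spindle; each rad beyond presses with about 60 N more (starts tight at 0.8 to 1.2; stop at 1.9). Below 0 it is slack and the pad lifts 0.95 mm per rad (stop at -4). Turning takes 0.1 to 0.2 N m. It stays where it is left; the head does not rise.
- screw_head (a point): Middle of the knurled round steel head of the clamp screw, vertical axis, 26 mm across and 22 high (11 above and below this point), 137 above vblock_a's origin on its z axis. Its underside is 6 mm above the 22 mm wide boss on the stirrup bridge, 10 above the bridge itself.
- spindle: Loose steel spindle, 30 mm diameter, 215 long, about 0.9 kg, bored 14 mm, lying level in both Vs along vblock_a's y. Origin: on its axis at the middle of the flat. z: along the axis to the long free end; x: straight out of the flat. Flat: 22 wide, 36 long, 10 from the axis, in the gap between blocks, with an 8 mm cross hole. Reaches from z -75 to +140; free end overhangs the second block from z 65.
- spindle_end (a point): Point on the spindle's axis, midway along the part overhanging the second V-block (spindle z = 105; 40 mm from the block, 35 from the end), where it can be pinched and rolled. It lies 63 above the plate; nothing is under it. Once the clamp is slack, rolling takes 0.1 to 0.4 N m, so it needs a firm pinch; it stays where it is left.
- clamp_pad: Round steel pad, 16 mm across and 8 high, at the foot of the clamp screw, which presses on the round of the spindle at the middle of vblock_a (spindle z = -45). Origin: middle of its lower face, on the spindle's top.
- plate: Cast-iron marking-out plate, 400 (x) by 640 (y) by 50 high, fixed on the bench; its top is 50 above the bench. Origin: middle of its underside.
- try_square: Bystander: steel try square lying on the plate to the right; stock 110 by 22 by 16 along its x, thin blade 100 long. Origin: underside, middle of the stock. Leave alone.
- tap_wrench: Bystander: steel bar tap wrench, 286 long along its x, 26 wide, 17 high, lying on the bench left of the plate. Origin: underside, middle. Leave alone.
- centre_punch: Bystander: square centre punch, 108 long along its x, 10 thick, lying on the far side of the plate. Origin: underside, middle of its 80 mm shank. Leave alone.
Things that resemble listed ones, but are neither listed nor needed, are in the scene too. What is shaped like the spindle but black or purple is not meant.

How it is judged:
On the way, in this order (a step that is already met when the one before it is completed fails the run):
1. the clamp screw is slackened: its pad no longer presses on the spindle (contact force between clamp_pad and spindle below 2 N and value of joint clamp_screw below 0.05 rad), for 0.2 s.
2. with the screw still slack, the spindle is rolled in the V-blocks until its flat faces up (angle between spindle's own x axis and vertical below 0.1 rad and value of joint clamp_screw below 0.15 rad and z of spindle in the frame of vblock_a between 0.0612 and 0.0655 m and z of spindle_end in the frame of vblock_a between 0.0602 and 0.0665 m and x of spindle in the frame of vblock_a between -0.0025 and 0.0025 m and y of spindle in the frame of vblock_a between 0.03 and 0.06 m), for 0.2 s.
At the end, for the whole second after the job is handed in: the flat faces up within 0.1 rad (about 6 degrees), the spindle lies seated in both V-blocks (axis within about 2 to 3 mm of its seat) and within 15 mm of its starting place lengthwise, at rest, and the clamp pad presses on it with over 25 N (angle between spindle's own x axis and vertical below 0.1 rad and contact force between clamp_pad and spindle above 25 N and z of spindle in the frame of vblock_a between 0.0612 and 0.0655 m and z of spindle_end in the frame of vblock_a between 0.0602 and 0.0665 m and x of spindle in the frame of vblock_a between -0.0025 and 0.0025 m and y of spindle in the frame of vblock_a between 0.03 and 0.06 m and linear speed of spindle below 0.01 m/s and angular speed of spindle below 0.05 rad/s); the robot touches nothing.
It fails at once if the spindle is lifted out of a V-block (z of spindle in the frame of vblock_a above 0.078 m or z of spindle_end in the frame of vblock_a above 0.085 m).
It fails at once if the try square is moved (distance of try_square from where it was at the start of the episode above 0.02 m).
It fails at once if the tap wrench is moved (distance of tap_wrench from where it was at the start of the episode above 0.02 m).
It fails at once if the centre punch is moved (distance of centre_punch from where it was at the start of the episode above 0.02 m).
It also fails if it takes over 72 s, if anything falls off the work surface, if the arm or the gripper's body presses on something with over 40 N, if the wrist force passes 120 N, or if a joint passes its speed limit or range.

## Working session

There is one attempt and no reset: what is moved stays moved. The work goes in short steps, Python scripts to look and compute and a tool call to move; the robot and the scene stay as the last step left them, time stands still between calls to the robot, and variables do not carry over. Pictures are saved under pics/ and viewed, about 8 in all and at most 12, crops included, and the job is handed in when it is done.

Besides the shell and the picture viewer there is one more tool, called after "Emit:" as name([rows], argument=value, ...), one row to a line, values as JSON. jog_arm: Moves the arm, as the interface text tells. Its arguments: {"type":"object","properties":{"plan":{"type":"array"},"jaw":{"type":"number"},"force":{"type":"number"}},"required":["plan"]}

```bash
ls; mkdir -p pics; cat > h.py <<'E'
import numpy as np,cv2
from cell import arm
def K(p): return np.array([[p['fx'],0,p['cx']],[0,p['fy'],p['cy']],[0,0,1.]]),np.array(p['distortion'],float)
from scipy.spatial.transform import Rotation as R
def w2c(name,st=None):
    p=arm.camera_params(name)
    if 'world_to_cam' in p: return np.array(p['world_to_cam'])
    st=st or arm.get_state(); T=np.eye(4); q=st['ee_rot']
    T[:3,:3]=R.from_quat([q[1],q[2],q[3],q[0]]).as_matrix(); T[:3,3]=st['eef_pos']
    return np.linalg.inv(T@np.array(p['hand_eye']))
def ray(name,uv,W=None):
    k,d=K(arm.camera_params(name)); W=w2c(name) if W is None else W
    n=cv2.undistortPoints(np.array([[uv]],float),k,d)[0,0]
    C=np.linalg.inv(W); v=C[:3,:3]@[n[0],n[1],1]; return C[:3,3],v/np.linalg.norm(v)
def onz(name,uv,z,W=None):
    o,v=ray(name,uv,W); return o+v*(z-o[2])/v[2]
def cross(rays):
    A=sum(np.eye(3)-np.outer(v,v) for o,v in rays); b=sum((np.eye(3)-np.outer(v,v))@o for o,v in rays)
    return np.linalg.solve(A,b)
def proj(name,P,W=None):
    k,d=K(arm.camera_params(name)); W=w2c(name) if W is None else W
    return cv2.projectPoints(np.array(P,float).reshape(-1,1,3),cv2.Rodrigues(W[:3,:3])[0],W[:3,3],k,d)[0][:,0]
def snap(name,f):
    im=arm.snapshot(name)[:,:,::-1].copy(); cv2.imwrite(f'pics/{f}.png',im); return im
E
python3 - <<'E'
from h import *
a=snap('scene','scene0');b=snap('side','side0')
for n in('scene','side'):
    C=np.linalg.inv(w2c(n));print(n,C[:3,3].round(3),C[:3,2].round(2))
print(arm.camera_params('wrist')['hand_eye'],arm.get_state())
E
```

```text
pics
scene [1.075 0.485 1.063] [-0.52 -0.37 -0.77]
side [-0.226 -0.813  1.055] [ 0.48  0.59 -0.65]
[[-5.54048212e-04 -9.59578324e-01 -2.81441173e-01  7.26077095e-02]
 [ 9.99999676e-01 -6.96004661e-04  4.04428933e-04 -5.88946621e-04]
 [-5.83965606e-04 -2.81440858e-01  9.59578398e-01 -1.42216437e-01]
 [ 0.00000000e+00  0.00000000e+00  0.00000000e+00  1.00000000e+00]] {'time': 0.1, 'q': array([-1.28579227e+00,  4.86870652e-02,  9.77260397e-02,  1.62198409e+00,
       -1.28262704e-05,  1.44298381e+00]), 'joint_vel': array([ 0.00036334, -0.00056689,  0.00303456,  0.00035546,  0.00240441,
        0.00095991]), 'tau': array([ 1.45342288e-03, -3.39852083e+01,  3.20935714e+01,  1.58322364e-02,
       -7.45487819e-05,  7.19647062e-06]), 'eef_pos': array([ 0.21044657, -0.48036941,  0.23021453]), 'ee_rot': array([-1.07057495e-03,  9.78772767e-01,  2.04945641e-01, -9.07493411e-05]), 'contact_force': array([-0.4563746 , -0.17801914,  0.17872437]), 'ft_torque': array([ 0.00088203,  0.04967676, -0.02283446]), 'finger_gap': 0.08549932521770966}
```

View pics/scene0.png

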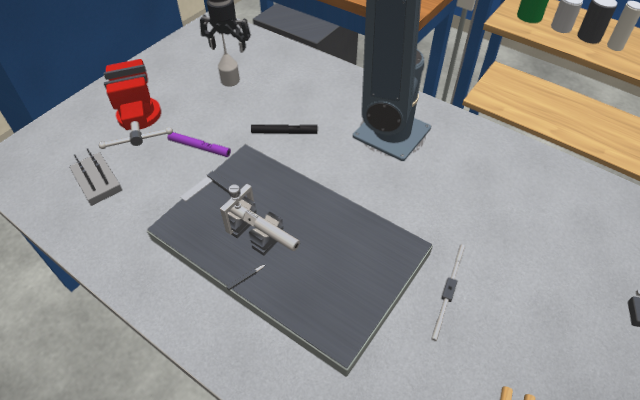

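View pics/side0.png

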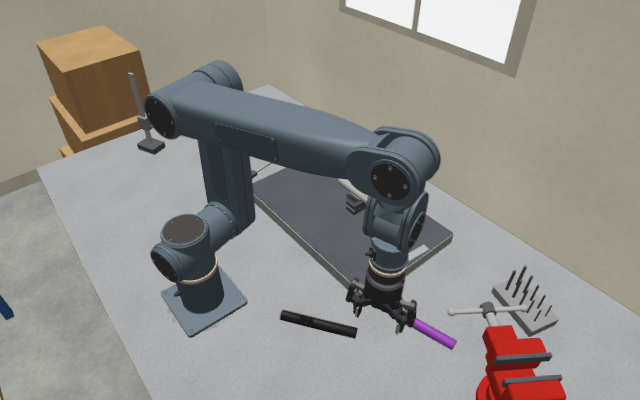

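Scene view (2 pictures so far): the light steel spindle lies in the V-blocks, with its free end at about (295,243) and the screw head at about (235,190). Lookalikes are the black spindle (284,129), the purple spindle (199,144) and the vise screw (136,138). By the description I choose the grey one in the V-blocks. In the side view the arm hides the assembly. Next is a close crop.

```bash
python3 - <<'E'
from h import *
a=cv2.imread('pics/scene0.png')
cv2.imwrite('pics/crop1.png',cv2.resize(a[170:270,190:320],None,fx=6,fy=6,interpolation=cv2.INTER_CUBIC))
print('head',onz('scene',(235,190),.187),'end',onz('scene',(294,243),.1132))
E
```

```text
head [ 0.58472134 -0.12131105  0.187     ] end [0.58622668 0.05579493 0.1132    ]
```

View pics/crop1.png

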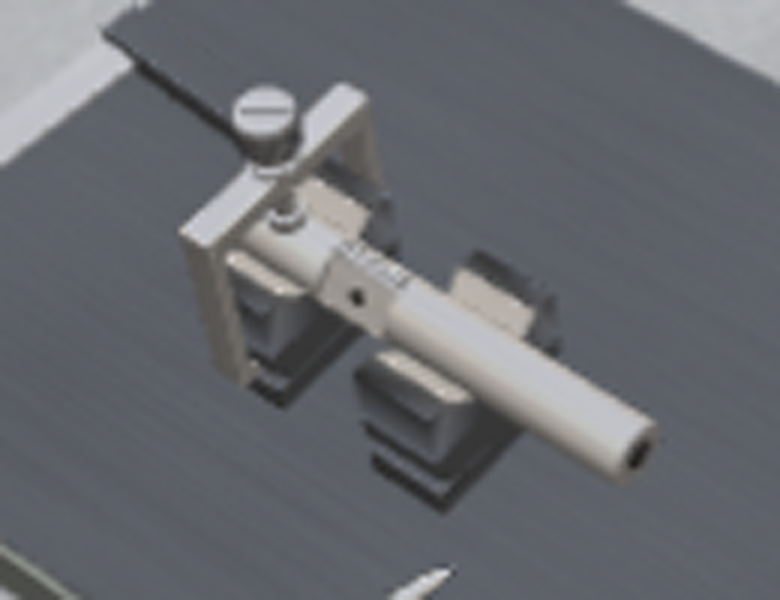

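The crop (3 pictures) shows the grey steel spindle under the stirrup with the slotted screw head. Its flat and cross hole face +x and partly up, with the hole at crop (357,297), full-image (249.5,219.5). Choice confirmed. Next I move above it for wrist views.

Emit:
jog_arm([
  [[27, 30, 12, 0, 0, 0.024], [27, 30, 12, 0, 0, 0.024], [27, 30, 12, 0, 0, 0.024], [27, 30, 12, 0, 0, 0.024], [27, 30, 12, 0, 0, 0.024], [27, 30, 12, 0, 0, 0.024], [27, 30, 12, 0, 0, 0.024], [27, 30, 12, 0, 0, 0.024]],
])

```text
time: 0.77
eef_pos: [0.4193, -0.2391, 0.3168]
ee_rot: [-0.008, 0.956, 0.293, -0.004]
contact_force: [0.2, 0.3, -0.3]
finger_gap: 0.0857
```

Emit:
jog_arm([
  [[27, 30, 0, 0, 0, 0.024], [27, 30, 0, 0, 0, 0.024], [27, 30, 0, 0, 0, 0.024], [27, 30, 0, 0, 0, 0.024], [27, 30, 0, 0, 0, 0.024], [27, 30, 0, 0, 0, 0.024], [0, 0, 0, 0, 0, 0]],
])

```text
time: 1.35
eef_pos: [0.5883, -0.0459, 0.3147]
ee_rot: [-0.008, 0.93, 0.368, -0.004]
contact_force: [-0.9, -1.0, -1.7]
finger_gap: 0.0853
```

```bash
python3 - <<'E'
from h import *
s=arm.get_state();p=arm.camera_params('wrist');print(p['fx'],p['cx'],s['time'],s['eef_pos'],s['ee_rot'],s['q'].round(3))
W=w2c('wrist',s);np.save('Wa',W);snap('wrist','wa')
print(proj('wrist',[[.585,-.121,.198],[.586,.056,.113]],W))
E
```

```text
358.09082886954985 320.9180076326762 1.35 [ 0.58827576 -0.04593635  0.31467696] [-0.00847864  0.92961387  0.36841242 -0.00429565] [-0.197  0.289  0.54   1.839  0.01   2.19 ]
[[390.11627615 262.96350533]
 [243.46298959 101.45432186]]
```

View pics/wa.png

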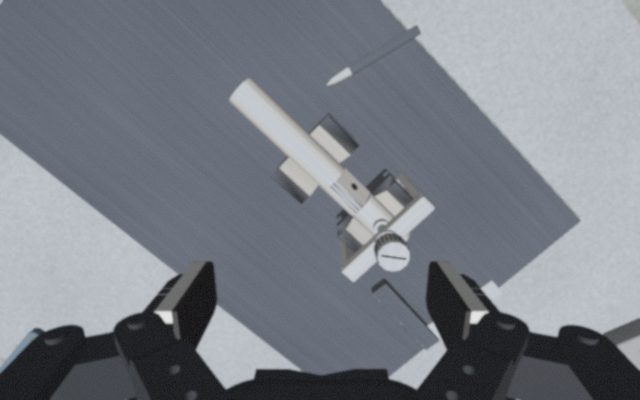

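Wrist view (4 pictures): head top at about (393,257), free end at about (242,93), flat with hole at about (354,186).

```bash
python3 - <<'E'
from h import *
W=np.load('Wa.npy');im=cv2.imread('pics/wa.png')
h=cross([ray('scene',(234.2,187.5)),ray('wrist',(393,257),W)]);print('headtop',h)
e=cross([ray('scene',(296.2,245.8)),ray('wrist',(239,92),W)]);print('end',e)
hole=cross([ray('scene',(249.5,219.5)),ray('wrist',(354,186),W)]);print('hole',hole)
# edge profiles across the spindle overhang
g=cv2.cvtColor(im,cv2.COLOR_BGR2GRAY).astype(float)
d=np.array([380-242,222-93.]);d/=np.linalg.norm(d);n=np.array([-d[1],d[0]])
L=[];Rr=[]
for s in np.arange(14,50,3):
    c=np.array([242,93.])+s*d; t=np.arange(-22,22,.25)
    v=cv2.remap(g.astype(np.float32),(c[0]+t*n[0]).astype(np.float32)[None],(c[1]+t*n[1]).astype(np.float32)[None],1)[0]
    dv=np.gradient(cv2.GaussianBlur(v[None],(0,0),3)[0]); i,j=dv.argmax(),dv.argmin()
    a,b=c+t[i]*n,c+t[j]*n
    A,B=onz('wrist',a,.1132,W),onz('wrist',b,.1132,W)
    # offset: silhouette chords roughly symmetrical
    L.append((A+B)/2);Rr.append(np.linalg.norm(A-B))
L=np.array(L);k=np.polyfit(L[:,1],L[:,0],1);print(L[[0,-1]],np.round(Rr,4),'dx/dy',k,np.std(L[:,0]-np.polyval(k,L[:,1])))
E
```

```text
headtop [ 0.59208797 -0.11369357  0.20839266]
end [0.58941176 0.06460568 0.11253068]
hole [ 0.59970097 -0.07281659  0.12205278]
[[0.59133108 0.04934253 0.1132    ]
 [0.59077693 0.01943542 0.1132    ]] [0.0279 0.0282 0.0285 0.028  0.0278 0.0279 0.0281 0.0282 0.028  0.0278
 0.0281 0.0279] dx/dy [0.01316178 0.5905906 ] 7.358742593274269e-05
```

Emit:
jog_arm([
  [[1, -24, -12, 0, 0, 0], [1, -24, -12, 0, 0, 0], [1, -24, -12, 0, 0, 0], [0, 0, 0, 0, 0, 0]],
])

```text
time: 1.73
eef_pos: [0.5887, -0.121, 0.2769]
ee_rot: [-0.008, 0.929, 0.371, -0.007]
contact_force: [-1.2, 0.5, -1.1]
finger_gap: 0.0858
```

```bash
python3 - <<'E'
from h import *
s=arm.get_state();print(s['eef_pos'],s['ee_rot'])
W=w2c('wrist',s);np.save('Wb',W);im=snap('wrist','wb')
print(proj('wrist',[[.591,-.119,.198],[.59,-.073,.125]],W))
cv2.imwrite('pics/wbc.png',cv2.resize(im[50:300,200:450],(750,750)[:2] and (600,600)))
E
```

```text
[ 0.58873474 -0.12103373  0.27694112] [-0.0076905   0.92876707  0.37052082 -0.00684882]
[[323.57364904 207.91998423]
 [283.09446474 144.54240357]]
```

View pics/wbc.png

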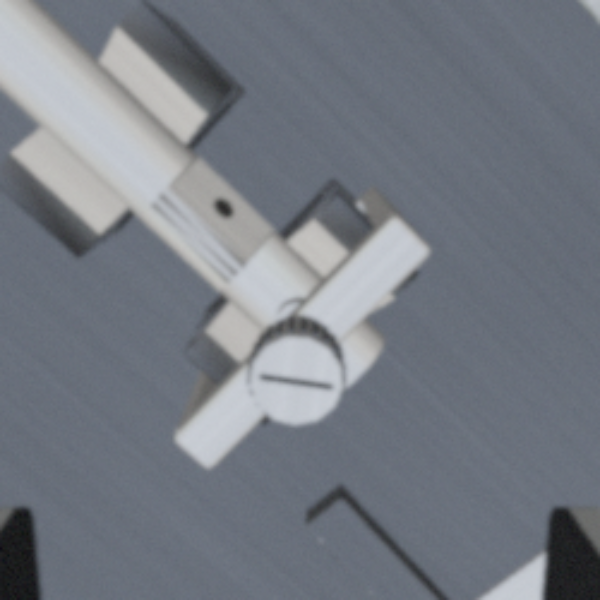

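Crop of wrist view b (5 pictures): head top centre at (324.2,208.3), hole at (293.3,136.7), flat corners (in crop) near (165,190), (240,275), (195,155) and (275,237). The slot runs (262,377)–(331,386).

```bash
python3 - <<'E'
from h import *
Wa,Wb=np.load('Wa.npy'),np.load('Wb.npy')
print('head',cross([ray('wrist',(393,257),Wa),ray('wrist',(324.2,208.3),Wb)]),onz('wrist',(324.2,208.3),.198,Wb))
print('hole',cross([ray('wrist',(354,186),Wa),ray('wrist',(293.3,136.7),Wb)]))
f=lambda u,v:(200+u/2.4,50+v/2.4)
ez=.1132
for nm,px in dict(hole=(224,208),up1=(165,190),up2=(240,275),mid=(202,232),lo1=(195,155),lo2=(275,237)).items():
    P=onz('wrist',f(*px),ez,Wb);o,v=ray('wrist',f(*px),Wb);print(nm,P.round(4),'view slope dx/dz',round(v[0]/v[2],3),'axis x',round(.5906+.0132*P[1],4))
E
```

```text
head [ 0.58994389 -0.12019125  0.1950122 ] [ 0.59109356 -0.11947052  0.198     ]
hole [ 0.59917555 -0.0748681   0.11526888]
hole [ 0.5988 -0.0749  0.1132] view slope dx/dz 0.148 axis x 0.5896
up1 [ 0.5891 -0.0557  0.1132] view slope dx/dz 0.18 axis x 0.5899
up2 [ 0.585  -0.0952  0.1132] view slope dx/dz 0.193 axis x 0.5893
mid [ 0.5871 -0.0749  0.1132] view slope dx/dz 0.186 axis x 0.5896
lo1 [ 0.6053 -0.0554  0.1132] view slope dx/dz 0.127 axis x 0.5899
lo2 [ 0.6037 -0.0949  0.1132] view slope dx/dz 0.132 axis x 0.5893
```

Emit:
jog_arm([
  [[2, 1.5, -30, -0.009, -0.018, 0], [0, 0, -30, 0, 0, 0], [0, 0, 0, 0, 0, 0]],
], jaw=60)

```text
time: 2.03
eef_pos: [0.5895, -0.1194, 0.2195]
ee_rot: [0.0, 0.93, 0.369, 0.003]
contact_force: [-1.2, 1.3, -2.1]
finger_gap: 0.0598
```

```bash
python3 - <<'E'
from h import *
s=arm.get_state();q=s['ee_rot'];print(s['eef_pos'],R.from_quat([q[1],q[2],q[3],q[0]]).as_matrix().round(4).tolist(),s['q'].round(3))
E
```

```text
[ 0.58949262 -0.11944289  0.21948031] [[0.7283, 0.6852, 0.0051], [0.6852, -0.7283, 0.0015], [0.0048, 0.0024, -1.0]] [-0.313  0.243  0.293  1.616  0.003  2.074]
```

Emit:
jog_arm([
  [[1, 0, -20, 0, 0, 0], [0, 0, -15, 0, 0, 0], [0, 0, -9, 0, 0, 0], [0, 0, 0, 0, 0, 0]],
])

```text
time: 2.37
eef_pos: [0.5896, -0.1189, 0.1801]
ee_rot: [0.001, 0.93, 0.368, 0.004]
contact_force: [0.7, -0.1, 0.2]
finger_gap: 0.06
```

Emit:
jog_arm([
  [[0, 0, 0, 0, 0, 0], [0, 0, 0, 0, 0, 0], [0, 0, 0, 0, 0, 0], [0, 0, 0, 0, 0, 0], [0, 0, 0, 0, 0, 0]],
], jaw=10, force=60)

```text
time: 2.78
eef_pos: [0.5908, -0.1189, 0.1853]
ee_rot: [0.002, 0.93, 0.368, 0.006]
contact_force: [0.3, -0.5, -3.2]
finger_gap: 0.0231
```

Emit:
jog_arm([
  [[0, 0, 0, 0, 0, 0], [0, 0, -5, 0, 0, 0], [0, 0, -6, 0, 0, 0], [0, 0, -3, 0, 0, 0], [0, 0, 0, 0, 0, 0]],
], jaw=45)

```text
time: 3.2
eef_pos: [0.5928, -0.1195, 0.1728]
ee_rot: [0.004, 0.93, 0.368, 0.008]
contact_force: [0.3, -0.4, -0.3]
finger_gap: 0.0445
```

```bash
python3 - <<'E'
from h import *
s=arm.get_state();print(s['eef_pos'],s['finger_gap'],s['contact_force'].round(1))
im=snap('wrist','wc')
print(s['ee_rot'])
cv2.imwrite('pics/wcc.png',im[100:400,120:520])
E
```

```text
[ 0.59276561 -0.11952695  0.17281836] 0.044530420664267406 [ 0.3 -0.4 -0.3]
[0.0041902  0.92966496 0.36828614 0.00841593]
```

View pics/wcc.png

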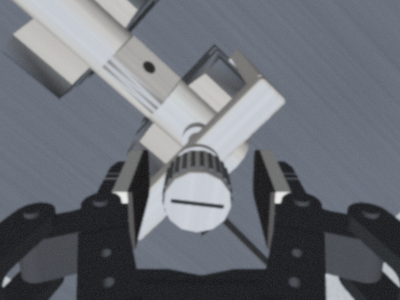

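Crop (6 pictures): the head (198,185) sits centred between the open fingers (inner faces at about 133 and 258). Now I close.

Emit:
jog_arm([
  [[-1.5, 0, -1, 0.002, 0.019, 0], [0, 0, 0, 0, 0, 0], [0, 0, 0, 0, 0, 0], [0, 0, 0, 0, 0, 0]],
], jaw=10, force=60)

```text
time: 3.58
eef_pos: [0.5906, -0.1191, 0.1727]
ee_rot: [-0.001, 0.93, 0.368, -0.001]
contact_force: [-0.2, -0.5, 0.4]
finger_gap: 0.0244
```

Emit:
jog_arm([
  [[0, 0, 0, 0, 0, 0.12], [0, 0, 0, 0, 0, 0.12], [0, 0, 0, 0, 0, 0.12], [0, 0, 0, 0, 0, 0.12], [0, 0, 0, 0, 0, 0.12], [0, 0, 0, 0, 0, 0.12], [0, 0, 0, 0, 0, 0.12], [0, 0, 0, 0, 0, 0.12]],
])

```text
time: 4.25
eef_pos: [0.5893, -0.1187, 0.1726]
ee_rot: [-0.002, 0.64, 0.768, -0.003]
contact_force: [-1.4, 0.2, 0.1]
finger_gap: 0.024
```

Emit:
jog_arm([
  [[0, 0, 0, 0, 0, 0.12], [0, 0, 0, 0, 0, 0.12], [0, 0, 0, 0, 0, 0.12], [0, 0, 0, 0, 0, 0.12], [0, 0, 0, 0, 0, 0.12], [0, 0, 0, 0, 0, 0.12], [0, 0, 0, 0, 0, 0.12], [0, 0, 0, 0, 0, 0]],
])

```text
time: 4.92
eef_pos: [0.5883, -0.1194, 0.1726]
ee_rot: [-0.001, 0.253, 0.967, -0.004]
contact_force: [0.7, 0.3, -0.8]
finger_gap: 0.0243
```

```bash
python3 - <<'E'
from h import *
s=arm.get_state();q=s['ee_rot'];print(s['eef_pos'],R.from_quat([q[1],q[2],q[3],q[0]]).as_matrix().round(3).tolist(),s['q'].round(3),s['ft_torque'].round(3),s['contact_force'].round(1))
M=R.from_quat([q[1],q[2],q[3],q[0]]).as_matrix();print('yaw',np.arctan2(M[1,0],M[0,0]))
E
```

```text
[ 0.58831077 -0.11939655  0.17263039] [[-0.872, 0.49, -0.004], [0.49, 0.872, -0.007], [0.0, -0.008, -1.0]] [-0.308  0.243  0.199  1.529 -0.008  0.205] [0.158 0.031 0.123] [ 0.7  0.3 -0.8]
yaw 2.6291318819392786
```

Emit:
jog_arm([
  [[0, 0, 0, 0, 0, 0], [0, 0, 0, 0, 0, 0], [0, 0, 0, 0, 0, 0], [0, 0, 15, 0, 0, 0], [0, 0, 30, 0, 0, -0.11], [1, 0, 30, 0, 0, -0.12], [1, 5, 5, 0, 0, -0.12], [0, 5, 0, 0, 0, -0.12]],
], jaw=70)

```text
time: 5.58
eef_pos: [0.5891, -0.1097, 0.2538]
ee_rot: [-0.004, 0.485, 0.875, -0.002]
contact_force: [-0.6, -0.1, -0.5]
finger_gap: 0.07
```

Emit:
jog_arm([
  [[0, 5, 0, 0, 0, -0.12], [0, 5, 0, 0, 0, -0.12], [0, 5, 0, 0, 0, -0.12], [0, 5, 0, 0, 0, -0.12], [0, 5, 0, 0, 0, -0.11], [0, 0, 0, 0, 0, 0]],
])

```text
time: 6.08
eef_pos: [0.5922, -0.084, 0.2596]
ee_rot: [0.001, 0.729, 0.685, 0.001]
contact_force: [-0.1, 0.5, 0.1]
finger_gap: 0.0702
```

```bash
cat >> h.py <<'E'
def look(f):
    s=arm.get_state();q=s['ee_rot'];M=R.from_quat([q[1],q[2],q[3],q[0]]).as_matrix()
    print('t',s['time'],s['eef_pos'].round(4),'yaw',np.arctan2(M[1,0],M[0,0]).round(3),'toolz',M[:,2].round(4),'F',s['contact_force'].round(1),'gap',s['finger_gap'])
    W=w2c('wrist',s);np.save('pics/W'+f,W);return snap('wrist',f),W
E
python3 - <<'E'
from h import *
im,W=look('wd')
print(proj('wrist',[[.591,-.1195,.198],[.5905,-.0745,.123],[.5905,-.055,.128]],W))
cv2.imwrite('pics/wdc.png',cv2.resize(im[60:310,195:445],(600,600),interpolation=2))
E
```

```text
t 6.0833 [ 0.5922 -0.084   0.2596] yaw 1.509 toolz [ 3.1e-03 -9.0e-04 -1.0e+00] F [-0.1  0.5  0.1] gap 0.07021588296149457
[[321.17305386 274.69689253]
 [316.6350155  178.89990686]
 [314.92052279 155.58930009]]
```

View pics/wdc.png

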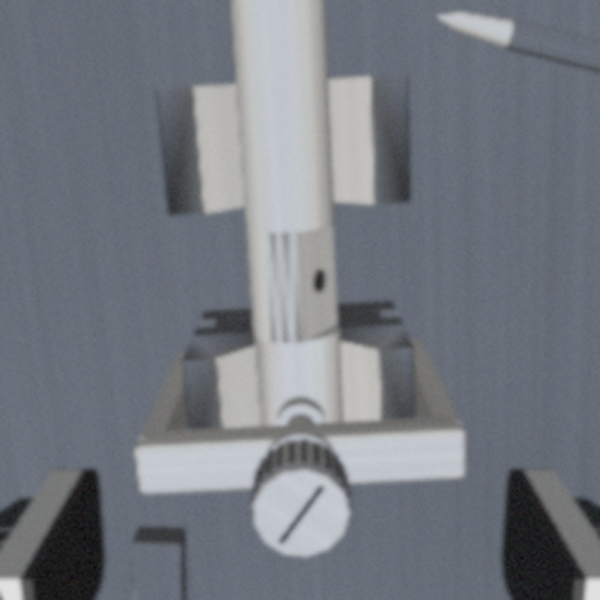

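Crop (7 pictures): overhead view. The spindle spans cols 250–334 at row 280, the flat 299–333, and the hole is at (319,280). The slot runs (282,541)–(322,488). The pad is at (300,410), below the boss.

```bash
python3 - <<'E'
from h import *
Wb,Wd=np.load('Wb.npy'),np.load('pics/Wwd.npy')
fb=lambda u,v:(200+u/2.4,50+v/2.4); fd=lambda u,v:(195+u/2.4,60+v/2.4)
def ang(f,W,a,b):
    A,B=onz('wrist',f(*a),.198,W),onz('wrist',f(*b),.198,W);return np.degrees(np.arctan2(*(B-A)[1::-1]))
print('slot before',ang(fb,Wb,(262,377),(331,386)),'after',ang(fd,Wd,(282,541),(322,488)))
print('head',onz('wrist',fd(302,512),.198,Wd))
im=cv2.imread('pics/wd.png');g=cv2.cvtColor(im,cv2.COLOR_BGR2GRAY)
for r in (163,170,176,183,190,197): print(r,g[r,295:340].tolist())
C=np.linalg.inv(Wd)[:3,3];print('cam',C)
for y,nm in ((280,'flat row'),(60,'row60'),(215,'row215')):
    pass
for nm,p in dict(L=(250,280),R=(334,280),fl=(299,280),fr=(333,280),hole=(319,280),L2=(238,100),R2=(327,100)).items():
    print(nm,onz('wrist',fd(*p),.1132,Wd).round(4),(lambda o,v:round(v[0]/v[2],3))(*ray('wrist',fd(*p),Wd)))
E
```

```text
slot before -53.99948314221023 after 52.18710292599885
head [ 0.59084534 -0.11853296  0.198     ]
163 [108, 110, 115, 137, 158, 174, 184, 188, 192, 196, 195, 192, 180, 162, 163, 178, 185, 180, 165, 159, 169, 182, 186, 179, 169, 164, 162, 163, 163, 162, 162, 160, 158, 159, 160, 161, 160, 156, 148, 129, 112, 109, 110, 110, 107]
170 [107, 109, 119, 130, 149, 167, 179, 187, 192, 193, 191, 191, 187, 179, 174, 177, 183, 184, 180, 170, 173, 183, 186, 180, 172, 163, 162, 164, 164, 161, 161, 158, 158, 158, 161, 162, 161, 162, 153, 137, 118, 112, 109, 106, 109]
176 [110, 110, 110, 120, 141, 162, 176, 184, 192, 192, 194, 189, 188, 183, 177, 180, 182, 184, 181, 179, 178, 183, 182, 178, 173, 166, 162, 162, 162, 154, 127, 88, 53, 50, 77, 117, 145, 156, 155, 141, 120, 111, 107, 107, 109]
183 [107, 107, 109, 117, 133, 153, 170, 181, 190, 193, 194, 191, 182, 183, 186, 184, 181, 176, 177, 181, 185, 185, 180, 170, 167, 166, 161, 161, 164, 164, 162, 159, 157, 157, 160, 159, 161, 161, 156, 147, 125, 114, 108, 108, 106]
190 [69, 61, 62, 71, 93, 134, 159, 176, 186, 192, 195, 191, 179, 174, 182, 186, 183, 173, 171, 177, 184, 187, 178, 163, 156, 160, 162, 162, 162, 164, 163, 161, 160, 157, 160, 161, 162, 161, 160, 146, 118, 85, 64, 59, 57]
197 [59, 56, 60, 62, 80, 115, 147, 170, 181, 188, 193, 191, 177, 161, 164, 181, 185, 172, 159, 161, 182, 189, 178, 156, 147, 148, 155, 157, 162, 164, 160, 160, 158, 157, 151, 146, 135, 130, 127, 124, 113, 98, 82, 74, 73]
cam [ 0.59681739 -0.01146192  0.40176719]
L [ 0.5761 -0.0739  0.1132] 0.072
R [ 0.6048 -0.0757  0.1132] -0.028
fl [ 0.5928 -0.075   0.1132] 0.014
fr [ 0.6045 -0.0757  0.1132] -0.027
hole [ 0.5997 -0.0754  0.1132] -0.01
L2 [ 0.5769 -0.0143  0.1132] 0.069
R2 [ 0.6056 -0.0161  0.1132] -0.031
```

Emit:
jog_arm([
  [[4, 30, -5, 0, 0.0875, 0.012], [4, 30, -5, 0, 0.0875, 0.012], [4, 30, -10, 0, 0.0875, 0.012], [4, 30, -20, 0, 0.0875, 0.012], [2, 5, -20, 0, 0, 0], [0, 0, 0, 0, 0, 0]],
], jaw=65)

```text
time: 6.63
eef_pos: [0.6087, 0.0417, 0.185]
ee_rot: [-0.127, 0.694, 0.695, -0.137]
contact_force: [-0.5, -0.0, 0.5]
finger_gap: 0.0649
```

```bash
python3 - <<'E'
from h import *
s=arm.get_state();q=s['ee_rot'];M=R.from_quat([q[1],q[2],q[3],q[0]]).as_matrix()
print(s['eef_pos'].round(4),M.round(3).tolist(),s['q'].round(2),s['contact_force'].round(1))
g=s['eef_pos']-M[:,2]*.02;print('grasp',g)
E
```

```text
[0.6087 0.0417 0.185 ] [[-0.004, 0.93, -0.366], [1.0, -0.002, -0.014], [-0.014, -0.366, -0.93]] [-0.03  0.75  0.86  2.05 -0.02  1.55] [-0.5 -0.   0.5]
grasp [0.61604943 0.04198636 0.2036546 ]
```

Emit:
jog_arm([
  [[2, -2, -22, 0.015, 0, -0.015], [-7, -2, -23, 0, 0, 0], [-10, -1, -23, 0, 0, 0], [-9, 0, -18, 0, 0, 0], [0, 0, 0, 0, 0, 0]],
])

```text
time: 7.05
eef_pos: [0.584, 0.0378, 0.0823]
ee_rot: [-0.139, 0.692, 0.695, -0.135]
contact_force: [-0.6, 0.6, -1.2]
finger_gap: 0.0648
```

```bash
cat > st.py <<'E'
from h import *
s=arm.get_state();q=s['ee_rot'];M=R.from_quat([q[1],q[2],q[3],q[0]]).as_matrix()
print('t',s['time'],s['eef_pos'].round(4),M.round(3).tolist(),s['q'].round(2),s['contact_force'].round(1),s['ft_torque'].round(2),s['finger_gap'])
print('grasp',(s['eef_pos']-M[:,2]*.02).round(4),'tilt',np.arctan2(M[0,2],-M[2,2]).round(3))
E
python3 st.py
```

```text
t 7.05 [0.584  0.0378 0.0823] [[-0.003, 0.925, -0.379], [1.0, 0.005, 0.005], [0.006, -0.379, -0.925]] [-0.04  0.67  0.53  1.82 -0.01  1.53] [-0.6  0.6 -1.2] [ 0.06 -0.35  0.03] 0.06484058668670009
grasp [0.5916 0.0377 0.1008] tilt -0.389
```

Emit:
jog_arm([
  [[0, -1, 8, 0, 0, 0], [0, 0, 4, 0, 0, 0], [0, 0, 0, 0, 0, 0]],
])

```text
time: 7.3
eef_pos: [0.5843, 0.0359, 0.0961]
ee_rot: [-0.139, 0.691, 0.696, -0.135]
contact_force: [-0.2, -0.2, -0.6]
finger_gap: 0.0651
```

```bash
python3 st.py; python3 - <<'E'
from h import *
im,W=look('we'); 
for y in(.02,.037,.05): print(proj('wrist',[[.5915+.0132*(y-.035)-.015,y,.1132],[.5915+.0132*(y-.035)+.015,y,.1132]],W).round(1).tolist())
E
```

```text
t 7.3 [0.5843 0.0359 0.0961] [[-0.005, 0.925, -0.38], [1.0, 0.008, 0.005], [0.007, -0.38, -0.925]] [-0.05  0.67  0.56  1.85 -0.01  1.52] [-0.2 -0.2 -0.6] [ 0.02 -0.42 -0.01] 0.0650597605406337
grasp [0.5919 0.0358 0.1146] tilt -0.39
t 7.3 [0.5843 0.0359 0.0961] yaw 1.576 toolz [-0.38    0.0048 -0.925 ] F [-0.2 -0.2 -0.6] gap 0.0650597605406337
[[285.6, 317.0], [354.5, 334.6]]
[[285.2, 280.5], [356.6, 295.9]]
[[284.9, 250.9], [358.3, 264.2]]
```

View pics/we.png

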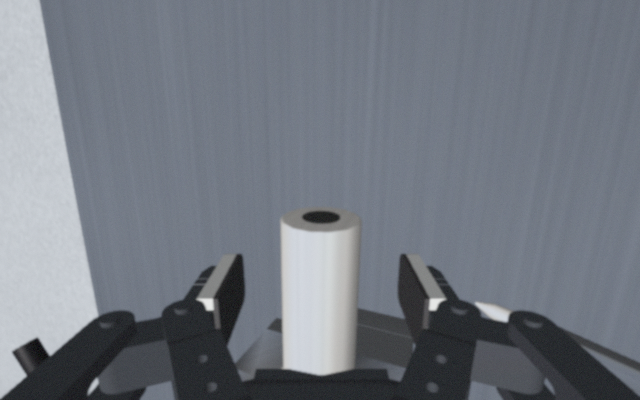

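Wrist view (8 pictures): the spindle end (281–359, centre 320) is centred between the jaws (240–402). Closing on it.

Emit:
jog_arm([
  [[0, 0, 0, 0, 0, 0], [0, 0, 0, 0, 0, 0], [0, 0, 0, 0, 0, 0], [0, 0, 0, 0, 0, 0], [0, 0, 0, 0, 0, 0]],
], jaw=15, force=80)

```text
time: 7.77
eef_pos: [0.587, 0.0358, 0.1028]
ee_rot: [-0.136, 0.692, 0.697, -0.132]
contact_force: [-0.4, -0.2, -2.2]
finger_gap: 0.0276
```

```bash
python3 st.py
```

```text
t 7.7667 [0.587  0.0358 0.1028] [[-0.006, 0.928, -0.373], [1.0, 0.008, 0.005], [0.007, -0.373, -0.928]] [-0.05  0.67  0.57  1.85 -0.01  1.52] [-0.4 -0.2 -2.2] [ 0.01 -0.41  0.06] 0.027621965765331883
grasp [0.5944 0.0357 0.1213] tilt -0.382
```

Emit:
jog_arm([
  [[0, 0, 0, 0, 0, 0], [0, 0, 0, 0, 0, 0], [-3, 0, -5, 0, 0, 0], [-1, 0, -4, 0, 0, 0], [0, 0, 0, 0, 0, 0]],
], jaw=45)

```text
time: 8.18
eef_pos: [0.5848, 0.0359, 0.0934]
ee_rot: [-0.135, 0.692, 0.697, -0.13]
contact_force: [-0.7, 0.7, 0.1]
finger_gap: 0.045
```

```bash
python3 st.py
```

```text
t 8.1833 [0.5848 0.0359 0.0934] [[-0.006, 0.93, -0.368], [1.0, 0.008, 0.005], [0.007, -0.368, -0.93]] [-0.05  0.66  0.54  1.83 -0.01  1.52] [-0.7  0.7  0.1] [ 0.03 -0.36 -0.03] 0.045047353779452924
grasp [0.5921 0.0358 0.1119] tilt -0.377
```

Emit:
jog_arm([
  [[0, 0, 0, 0, 0, 0], [0, 0, 0, 0, 0, 0], [0, 0, 0, 0, 0, 0], [0, 0, 0, 0, 0, 0]],
], jaw=15, force=80)

```text
time: 8.52
eef_pos: [0.5834, 0.0362, 0.0941]
ee_rot: [-0.135, 0.692, 0.697, -0.131]
contact_force: [-0.4, 0.5, 0.1]
finger_gap: 0.0281
```

```bash
python3 st.py
```

```text
t 8.5167 [0.5834 0.0362 0.0941] [[-0.006, 0.929, -0.37], [1.0, 0.008, 0.005], [0.008, -0.37, -0.929]] [-0.05  0.66  0.53  1.83 -0.01  1.52] [-0.4  0.5  0.1] [ 0.05 -0.2  -0.05] 0.028070236353949098
grasp [0.5908 0.0361 0.1127] tilt -0.379
```

Emit:
jog_arm([
  [[1.9, 0, -0.6, 0, -0.1, 0], [1.9, 0, -0.4, 0, -0.1, 0], [2, 0, -0.2, 0, -0.1, 0], [2, 0, 0, 0, -0.1, 0]],
])

```text
time: 8.85
eef_pos: [0.5909, 0.0363, 0.0906]
ee_rot: [0.003, 0.705, 0.709, 0.008]
contact_force: [-0.4, -0.5, -1.8]
finger_gap: 0.0283
```

```bash
python3 st.py
```

```text
t 8.85 [0.5909 0.0363 0.0906] [[-0.005, 1.0, 0.015], [1.0, 0.004, 0.008], [0.007, 0.015, -1.0]] [-0.06  0.22  0.01  1.35  0.01  1.51] [-0.4 -0.5 -1.8] [ 0.19  0.19 -0.18] 0.028266096325131374
grasp [0.5906 0.0362 0.1106] tilt 0.015
```

Emit:
jog_arm([
  [[2, 0, 1, 0, -0.11, 0], [2, 0, 1, 0, -0.11, 0], [2, 0, 1, 0, -0.11, 0], [2, 0, 1, 0, -0.11, 0], [1.8, 0, 1, 0, -0.11, 0], [1.7, 0, 1.1, 0, -0.1, 0], [0, 0, 0, 0, 0, 0]],
])

```text
time: 9.43
eef_pos: [0.6025, 0.0373, 0.0977]
ee_rot: [0.243, 0.66, 0.665, 0.249]
contact_force: [9.8, 0.9, -5.2]
finger_gap: 0.0281
```

```bash
python3 st.py
```

```text
t 9.4333 [0.6025 0.0373 0.0977] [[-0.01, 0.757, 0.653], [1.0, 0.004, 0.01], [0.005, 0.653, -0.757]] [-0.08 -0.43 -0.79  0.51  0.06  1.5 ] [ 9.8  0.9 -5.2] [ 0.6  -0.12 -0.06] 0.028145565372536378
grasp [0.5894 0.0371 0.1128] tilt 0.712
```

Emit:
jog_arm([
  [[0, 0, 0, 0, 0, 0], [0, 0, 0, 0, 0, 0], [0, 0, 0, 0, 0, 0], [-10, 0, 12, 0, 0, 0], [-22, 0, 26, 0, 0, 0], [-20, 0, 30, 0, 0.12, 0], [0, 0, 30, 0, 0.12, 0], [5, -10, 20, 0, 0.12, 0]],
], jaw=65)

```text
time: 10.1
eef_pos: [0.5312, 0.0303, 0.1834]
ee_rot: [0.119, 0.694, 0.699, 0.128]
contact_force: [2.0, 0.7, 1.1]
finger_gap: 0.065
```

Emit:
jog_arm([
  [[8, -25, 10, 0, 0.12, 0], [8, -25, 10, 0, 0.12, 0], [8, -25, 5, 0, 0.1, 0], [4, -20, 0, 0, 0, 0], [0, -5, 0, 0, 0, 0], [0, 0, 0, 0, 0, 0]],
])

```text
time: 10.6
eef_pos: [0.5739, -0.0768, 0.2117]
ee_rot: [-0.005, 0.704, 0.71, 0.005]
contact_force: [0.1, -0.3, 0.3]
finger_gap: 0.0651
```

```bash
python3 st.py
```

```text
t 10.6 [ 0.5739 -0.0768  0.2117] [[-0.008, 1.0, 0.0], [1.0, 0.008, 0.015], [0.015, 0.0, -1.0]] [-0.26  0.19  0.21  1.6   0.01  1.31] [ 0.1 -0.3  0.3] [-0.02 -0.02 -0.04] 0.06510096913260434
grasp [ 0.5739 -0.0771  0.2317] tilt 0.0
```

Emit:
jog_arm([
  [[8, -4, 22, -0.01, 0, 0], [8, -3, 20, 0, 0, 0], [0, 0, 0, 0, 0, 0]],
])

```text
time: 10.85
eef_pos: [0.5884, -0.0838, 0.2484]
ee_rot: [-0.007, 0.705, 0.709, -0.002]
contact_force: [-0.6, 0.1, 0.2]
finger_gap: 0.0649
```

```bash
python3 - <<'E'
from h import *
im,W=look('wf')
print(proj('wrist',[[.591,-.1195,.198],[.5905,-.0745,.123],[.5905,-.055,.128]],W))
cv2.imwrite('pics/wfc.png',cv2.resize(im[60:310,195:445],(600,600),interpolation=2))
g=cv2.cvtColor(im,cv2.COLOR_BGR2GRAY)
for r in (165,171,187,193): print(r,g[r,290:345].tolist())
E
```

```text
t 10.85 [ 0.5884 -0.0838  0.2484] yaw 1.577 toolz [-0.013   0.0081 -0.9999] F [-0.6  0.1  0.2] gap 0.06492821175712994
[[324.70021701 284.73494822]
 [324.78439149 183.53864073]
 [325.0009593  159.34332969]]
165 [110, 113, 109, 113, 113, 113, 114, 111, 111, 112, 109, 107, 113, 111, 111, 113, 125, 137, 146, 158, 175, 188, 194, 198, 199, 202, 204, 206, 206, 205, 203, 202, 202, 203, 202, 202, 199, 199, 199, 199, 202, 202, 202, 202, 202, 202, 202, 202, 202, 201, 199, 195, 184, 159, 132]
171 [112, 109, 111, 112, 114, 114, 114, 113, 113, 112, 111, 112, 110, 113, 111, 114, 123, 137, 147, 162, 172, 188, 194, 198, 200, 202, 203, 207, 207, 205, 204, 201, 203, 203, 204, 202, 200, 201, 199, 200, 203, 201, 202, 202, 203, 202, 201, 203, 201, 200, 199, 193, 178, 154, 131]
187 [113, 112, 111, 114, 111, 111, 111, 114, 113, 111, 112, 110, 107, 112, 108, 114, 122, 135, 152, 165, 173, 184, 194, 199, 200, 202, 204, 208, 206, 206, 203, 202, 197, 190, 173, 153, 140, 138, 149, 172, 187, 197, 201, 200, 202, 203, 203, 204, 203, 201, 197, 187, 165, 140, 121]
193 [62, 62, 63, 61, 65, 62, 61, 60, 59, 64, 62, 66, 63, 60, 62, 81, 106, 130, 150, 159, 165, 180, 192, 198, 200, 203, 206, 207, 207, 205, 202, 203, 201, 202, 202, 202, 198, 200, 200, 202, 202, 201, 202, 202, 203, 203, 202, 204, 203, 200, 197, 186, 162, 128, 95]
```

View pics/wfc.png

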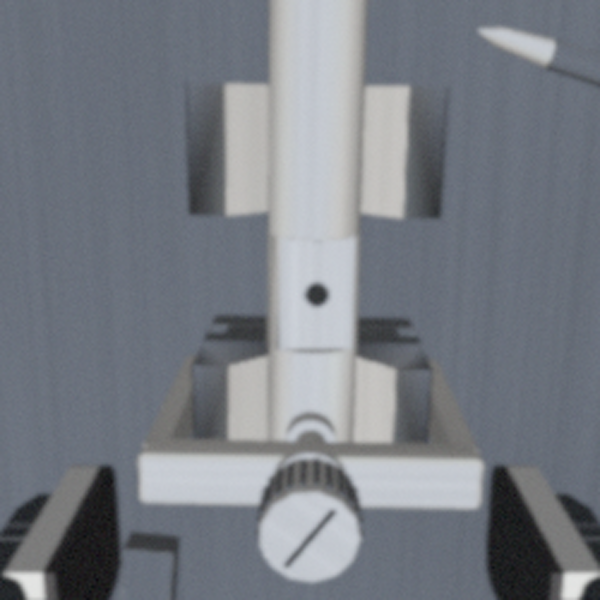

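Crop (9 pictures): the flat faces nearly up, spanning cols 276–356 with the hole at (317,294). The round strip on the left looks wider than on the right, so a small residual roll may remain. I'll quantify it.

```bash
python3 - <<'E'
from h import *
from scipy.signal import find_peaks
im=cv2.imread('pics/wf.png');W=np.load('pics/Wwf.npy');g=cv2.cvtColor(im,cv2.COLOR_BGR2GRAY).astype(np.float32)
C=np.linalg.inv(W)[:3,3];print('cam',C)
for r0,r1 in ((100,112),(115,125),(130,145),(163,174),(187,192)):
    p=g[r0:r1,295:355].mean(0); dv=np.gradient(p); pk,_=find_peaks(abs(dv),height=3); r=(r0+r1-1)/2
    def sub(i): a,b,c=abs(dv[i-1:i+2]); return i+.5*(a-c)/(a-2*b+c)
    print(r,[(round(295+sub(i),2),round(float(dv[i]),1),*(onz('wrist',(295+sub(i),r),.1132,W)[:2]*1e3).round(1)) for i in pk])
    print(p[40:].round().astype(int).tolist() if r0>160 else '')
m=(g<185)[174:192,318:336]; ys,xs=np.nonzero(m); w=200-g[174:192,318:336][m]
hc=(318+(xs*w).sum()/w.sum(),174+(ys*w).sum()/w.sum());print('hole',hc,onz('wrist',hc,.1232,W))
E
```

```text
cam [ 0.59051008 -0.01244997  0.39118547]
105.5 [(np.float64(305.87), -8.2, np.float64(575.8), np.float64(-16.8)), (np.float64(309.76), 7.6, np.float64(578.7), np.float64(-16.8)), (np.float64(343.32), -10.0, np.float64(603.9), np.float64(-16.6)), (np.float64(346.58), 15.5, np.float64(606.3), np.float64(-16.6))]

119.5 [(np.float64(305.79), -6.8, np.float64(575.7), np.float64(-27.1)), (np.float64(310.02), 7.3, np.float64(578.9), np.float64(-27.1)), (np.float64(342.82), -10.6, np.float64(603.7), np.float64(-26.9)), (np.float64(346.03), 18.6, np.float64(606.2), np.float64(-26.9))]

137.0 [(np.float64(305.62), -8.0, np.float64(575.5), np.float64(-40.2)), (np.float64(309.41), 7.7, np.float64(578.4), np.float64(-40.2)), (np.float64(342.22), -10.2, np.float64(603.6), np.float64(-40.0)), (np.float64(345.52), 15.9, np.float64(606.1), np.float64(-40.0))]

168.0 [(np.float64(306.45), 11.7, np.float64(576.0), np.float64(-64.4)), (np.float64(309.58), 14.0, np.float64(578.4), np.float64(-64.3)), (np.float64(343.12), -24.8, np.float64(604.8), np.float64(-64.1))]
[202, 202, 202, 202, 200, 199, 194, 181, 157, 131, 115, 111, 110, 111, 111, 111, 111, 112, 111, 111]
189.0 [(np.float64(307.15), 15.9, np.float64(576.4), np.float64(-81.4)), (np.float64(310.84), 11.3, np.float64(579.4), np.float64(-81.3)), (np.float64(315.13), 3.0, np.float64(582.8), np.float64(-81.3)), (np.float64(324.35), -6.2, np.float64(590.2), np.float64(-81.2)), (np.float64(328.58), 6.0, np.float64(593.6), np.float64(-81.2)), (np.float64(342.47), -23.5, np.float64(604.7), np.float64(-81.1))]
[203, 203, 203, 202, 200, 197, 186, 165, 139, 118, 110, 108, 109, 109, 111, 110, 109, 110, 108, 108]
hole (np.float64(326.6242749731472), np.float64(182.32277121374867)) [ 0.59190155 -0.07348624  0.1232    ]
```

```bash
python3 - <<'E'
from h import *
im=cv2.imread('pics/wf.png').astype(float);W=np.load('pics/Wwf.npy')
for r0,r1 in ((160,174),(187,193)):
    p=im[r0:r1,302:348].mean(0); print(r0);print((p[:,0]-p[:,2]).round(0).astype(int).tolist());print(p[:,2].round().astype(int).tolist())
s=cv2.resize(im[145:205,295:355].astype(np.uint8),(600,600),interpolation=2);cv2.imwrite('pics/wfz.png',s)
E
```

```text
160
[17, 17, 17, 14, 6, 0, -2, -3, -1, 4, 8, 11, 12, 12, 12, 11, 12, 11, 11, 11, 11, 11, 12, 11, 11, 11, 12, 12, 11, 11, 11, 12, 12, 12, 11, 11, 11, 11, 12, 10, 8, 4, 4, 10, 16, 17]
[105, 105, 106, 109, 122, 137, 146, 159, 174, 186, 191, 194, 196, 198, 200, 202, 202, 200, 199, 198, 198, 199, 199, 196, 195, 194, 194, 196, 198, 198, 198, 198, 198, 198, 197, 197, 198, 196, 194, 191, 179, 157, 131, 112, 105, 104]
187
[15, 14, 14, 12, 5, 0, -3, -2, 1, 5, 10, 11, 12, 12, 12, 12, 12, 12, 12, 12, 12, 12, 12, 12, 11, 11, 12, 12, 12, 12, 12, 11, 11, 11, 11, 12, 12, 12, 11, 9, 5, 2, 7, 13, 16, 16]
[94, 96, 96, 103, 116, 135, 152, 164, 170, 180, 190, 193, 195, 198, 201, 204, 203, 201, 199, 198, 197, 196, 191, 186, 182, 181, 185, 191, 195, 197, 197, 198, 198, 199, 199, 199, 198, 196, 193, 183, 162, 137, 113, 102, 99, 100]
```

View pics/wfz.png

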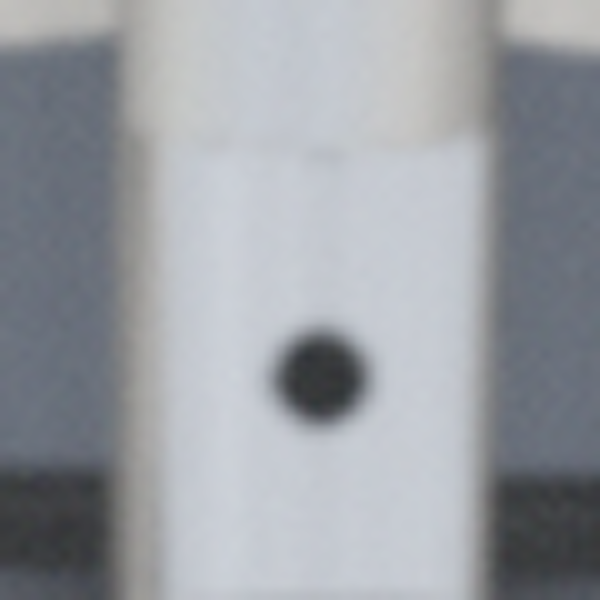

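Zoom (10 pictures): the hole (320) and flat (158–480) sit right of the spindle centre (about 306). A residual of about +0.11 rad is left, towards +x. I'll re-pinch and roll 0.11 more.

Emit:
jog_arm([
  [[1, 30, 0, -0.008, -0.013, 0], [1, 30, 0, 0, 0, 0], [1, 30, -10, 0, 0, 0], [0, 28, -25, 0, 0, 0], [0, 2, -25, 0, 0, 0], [0, 0, -25, 0, 0, 0], [0, 0, 0, 0, 0, 0]],
], jaw=50)

```text
time: 11.48
eef_pos: [0.5855, 0.0456, 0.1579]
ee_rot: [-0.0, 0.704, 0.71, 0.001]
contact_force: [-1.3, 0.4, -0.4]
finger_gap: 0.0498
```

```bash
python3 st.py
```

```text
t 11.4833 [0.5855 0.0456 0.1579] [[-0.009, 1.0, 0.001], [1.0, 0.009, 0.002], [0.002, 0.001, -1.0]] [-0.04  0.2   0.12  1.49  0.    1.52] [-1.3  0.4 -0.4] [-0.03  0.09 -0.01] 0.049809867911446766
grasp [0.5854 0.0456 0.1779] tilt 0.001
```

Emit:
jog_arm([
  [[6, -8, -12, 0, 0, -0.02], [0, 0, -20, 0, 0, 0], [0, 0, -18, 0, 0, 0], [0, 0, -8, 0, 0, 0], [0, 0, 0, 0, 0, 0]],
])

```text
time: 11.9
eef_pos: [0.5917, 0.036, 0.0996]
ee_rot: [0.002, 0.712, 0.702, 0.002]
contact_force: [0.2, -0.1, -0.1]
finger_gap: 0.0498
```

```bash
python3 st.py
```

```text
t 11.9 [0.5917 0.036  0.0996] [[0.014, 1.0, 0.005], [1.0, -0.014, -0.0], [0.0, 0.005, -1.0]] [-0.05  0.23  0.04  1.37  0.    1.53] [ 0.2 -0.1 -0.1] [-0.03  0.06 -0.01] 0.04979654709534453
grasp [0.5916 0.036  0.1196] tilt 0.005
```

Emit:
jog_arm([
  [[0, 0, -6, 0, 0, 0], [0, 0, 0, 0, 0, 0], [0, 0, 0, 0, 0, 0]],
])

```text
time: 12.15
eef_pos: [0.5936, 0.0344, 0.0959]
ee_rot: [0.003, 0.713, 0.701, 0.003]
contact_force: [-0.3, -0.1, 0.5]
finger_gap: 0.0498
```

Emit:
jog_arm([
  [[0, 0, 0, 0, 0, 0], [0, 0, 0, 0, 0, 0], [0, 0, 0, 0, 0, 0], [0, 0, 0, 0, 0, 0]],
], jaw=15, force=80)

```text
time: 12.48
eef_pos: [0.5914, 0.0346, 0.0981]
ee_rot: [0.002, 0.713, 0.701, 0.002]
contact_force: [-0.4, -1.5, -4.1]
finger_gap: 0.028
```

```bash
python3 st.py
```

```text
t 12.4833 [0.5914 0.0346 0.0981] [[0.017, 1.0, 0.005], [1.0, -0.017, -0.0], [0.0, 0.005, -1.0]] [-0.05  0.23  0.03  1.37  0.    1.53] [-0.4 -1.5 -4.1] [-0.11 -0.14  0.14] 0.02796357767909823
grasp [0.5913 0.0346 0.1181] tilt 0.005
```

Emit:
jog_arm([
  [[0.8, 0, 0, 0, -0.055, 0], [0.8, 0, 0, 0, -0.055, 0], [0, 0, 0, 0, 0, 0], [0, 0, 0, 0, 0, 0]],
])

```text
time: 12.82
eef_pos: [0.5928, 0.0347, 0.0984]
ee_rot: [0.041, 0.711, 0.701, 0.041]
contact_force: [1.3, -0.5, -3.6]
finger_gap: 0.0277
```

```bash
python3 st.py
```

```text
t 12.8167 [0.5928 0.0347 0.0984] [[0.014, 0.993, 0.116], [1.0, -0.014, -0.001], [0.001, 0.116, -0.993]] [-0.06  0.11 -0.1   1.24  0.01  1.53] [ 1.3 -0.5 -3.6] [-0.07 -0.04  0.24] 0.027724984697389918
grasp [0.5904 0.0347 0.1183] tilt 0.117
```

Emit:
jog_arm([
  [[0, 0, 0, 0, 0, 0], [0, 0, 0, 0, 0, 0], [-1, 0, 10, 0, 0, 0], [-3, 0, 25, 0, 0, 0], [0, 0, 35, 0, 0.11, 0], [0, -10, 35, 0, 0, 0], [0, -25, 30, 0, 0, 0], [0, -28, 5, 0, 0, 0]],
], jaw=60)

```text
time: 13.48
eef_pos: [0.5741, -0.0238, 0.2209]
ee_rot: [-0.015, 0.71, 0.704, -0.011]
contact_force: [0.3, -0.6, 0.8]
finger_gap: 0.0598
```

Emit:
jog_arm([
  [[0, -28, 0, 0, 0, 0], [0, -20, 0, 0, 0, 0], [0, 0, 0, 0, 0, 0]],
])

```text
time: 13.73
eef_pos: [0.5783, -0.0787, 0.2281]
ee_rot: [-0.01, 0.712, 0.702, -0.009]
contact_force: [-0.2, 0.3, -0.2]
finger_gap: 0.0603
```

```bash
python3 - <<'E'
from h import *
im,W=look('wg')
p=proj('wrist',[[.5905,-.0745,.123],[.591,-.1195,.198]],W);print(p)
u,v=p[0].astype(int)
cv2.imwrite('pics/wgz.png',cv2.resize(im[v-35:v+25,u-30:u+30],(600,600),interpolation=2));print(u-30,v-35)
E
```

```text
t 13.7333 [ 0.5783 -0.0787  0.2281] yaw 1.557 toolz [-0.028   0.0016 -0.9996] F [-0.2  0.3 -0.2] gap 0.06029372817903496
[[340.97794656 195.84003268]
 [345.29439039 310.83852038]]
310 160
```

View pics/wgz.png

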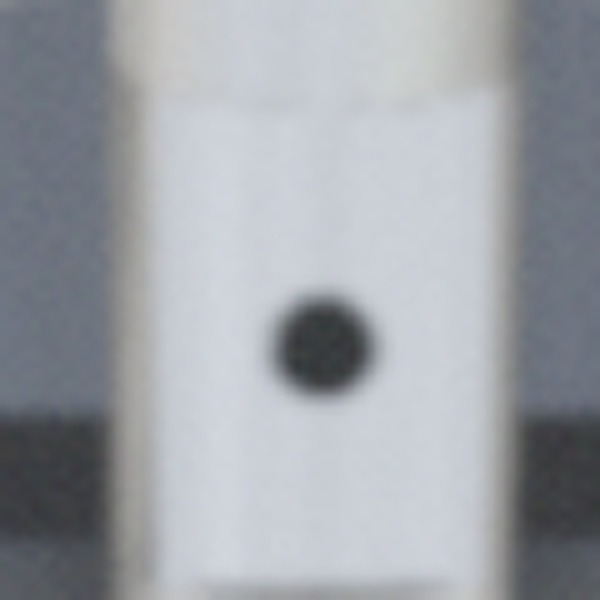

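Zoom (11 pictures): the hole (323) is nearly centred in the silhouette (115–515) and the strips on both sides are more equal. I'll confirm with the same numeric measure as before.

```bash
cat > m.py <<'E'
from h import *
import sys
f=sys.argv[1]
im=cv2.imread(f'pics/{f}.png');W=np.load(f'pics/W{f}.npy');g=cv2.cvtColor(im,cv2.COLOR_BGR2GRAY).astype(np.float32)
u,v=proj('wrist',[[.5905,-.0745,.123]],W)[0].astype(int)
sub=g[v-12:v+13,u-8:u+13];w=np.clip(185-sub,0,None);ys,xs=np.mgrid[v-12:v+13,u-8:u+13]
h=((xs*w).sum()/w.sum(),(ys*w).sum()/w.sum())
C=np.linalg.inv(W)[:3,3]
# tangent silhouettes -> axis in the x-z plane at half-level crossing
def edge(r):
    p=g[r-2:r+3,u-32:u+33].mean(0);c=32
    def hl(rng):
        bg=p[rng[0]];fg=200;t=(bg+fg)/2
        for i,j in zip(rng[:-1],rng[1:]):
            if (p[i]-t)*(p[j]-t)<=0: return u-32+i+(t-p[i])/(p[j]-p[i])*(j-i)
    return hl(list(range(5,c))),hl(list(range(59,c,-1)))
for r in (int(h[1])-14,int(h[1])+7):
    a,b=edge(r)
    th=[np.arctan2(*(lambda o,d:(d[0],-d[2]))(*ray('wrist',(q,r),W))) for q in (a,b)]
    ax=C[0]+np.tan(np.mean(th))*(C[2]-.1132)
    hx=onz('wrist',h,.1232,W)[0]
    print(r,round(a,2),round(b,2),'axis x',ax.round(5),'hole',hx.round(5),'alpha',np.arcsin((hx-ax)/.01).round(3),'halfwidth',round(np.sin((th[1]-th[0])/2)*np.hypot(C[2]-.1132,ax-C[0])*1e3,2))
E
python3 m.py wf; python3 m.py wg
```

```text
168 308.8 343.09 axis x 0.59129 hole 0.59191 alpha 0.061 halfwidth 13.46
189 308.22 342.39 axis x 0.59095 hole 0.59191 alpha 0.096 halfwidth 13.64
180 323.0 360.08 axis x 0.59111 hole 0.59113 alpha 0.001 halfwidth 13.57
201 321.76 360.11 axis x 0.59069 hole 0.59113 alpha 0.043 halfwidth 14.28
```

```bash
python3 - <<'E'
from h import *
from scipy.signal import find_peaks
for f in('wd','wf','wg'):
    W=np.load(f'pics/W{f}.npy');g=cv2.cvtColor(cv2.imread(f'pics/{f}.png'),cv2.COLOR_BGR2GRAY).astype(np.float32)
    X=[]
    for y in np.arange(-.043,-.014,.0025):   # V-face / spindle grooves at block B
        uv=proj('wrist',[[.5905+.013*(y+.075),y,.1132]],W)[0];r=int(round(uv[1]));c=int(round(uv[0]))
        p=-g[r-1:r+2,c-28:c+29].mean(0);pk,pr=find_peaks(p,prominence=6)
        L=[i for i in pk if 4<i<16];Rr=[i for i in pk if i>40 and i<53]
        L=[i for i in pk if -24<i-28<-13];Rr=[i for i in pk if 13<i-28<24]
        if L and Rr:
            s=lambda i:i+.5*(p[i-1]-p[i+1])/(p[i-1]-2*p[i]+p[i+1])
            i,j=max(L,key=lambda k:p[k]),max(Rr,key=lambda k:p[k])
            A,B=[onz('wrist',(c-28+s(k),r),.1132-.0106+.0,W) for k in(i,j)]
            X.append(((A+B)/2)[:2].tolist()+[B[0]-A[0]])
    X=np.array(X);
    if len(X)<3: print(f,X);continue
    m=np.median(X[:,0]-.013*X[:,1]);print(f,len(X),'axis x at y=-.074:',m-.013*.074,'std',np.std(X[:,0]-.013*X[:,1]),'sep',X[:,2].mean())
E
```

```text
wd 12 axis x at y=-.074: 0.5900006111131756 std 8.273858240192117e-05 sep 0.029070409320911355
wf 12 axis x at y=-.074: 0.5903511270079006 std 8.714114954625695e-05 sep 0.029118088986067398
wg 12 axis x at y=-.074: 0.5907064818726119 std 0.00012375648558038538 sep 0.02909135087112058
```

Groove-based axis in the same views gives a residual of about 0.155 before the second roll and about 0.04 rad now. The difference of 0.113 matches the 0.112 rolled. Good; now to tighten.

Emit:
jog_arm([
  [[2, -5, 15, 0, -0.028, 0.12], [2, -5, 5, 0, 0, 0.12], [2, -5, 0, 0, 0, 0.12], [2, -5, 0, 0, 0, 0.12], [2, -5, 0, 0, 0, 0.12], [1, -5, 0, 0, 0, 0.12], [1, -5, 0, 0, 0, 0.12], [0, -5, 0, 0, 0, 0.12]],
])

```text
time: 14.45
eef_pos: [0.5932, -0.11, 0.2558]
ee_rot: [0.0, 0.288, 0.958, 0.004]
contact_force: [0.3, -0.1, 0.2]
finger_gap: 0.0601
```

Emit:
jog_arm([
  [[0, 0, 0, 0, 0, 0.11], [0, 0, 0, 0, 0, 0], [0, 0, 0, 0, 0, 0]],
], jaw=45)

```text
time: 14.7
eef_pos: [0.5941, -0.1076, 0.2575]
ee_rot: [0.0, 0.232, 0.973, 0.005]
contact_force: [0.5, -0.8, 0.8]
finger_gap: 0.0448
```

```bash
python3 st.py
```

```text
t 14.7 [ 0.5941 -0.1076  0.2575] [[-0.893, 0.451, 0.003], [0.451, 0.893, 0.009], [0.002, 0.009, -1.0]] [-0.3   0.27  0.4   1.7   0.01  0.17] [ 0.5 -0.8  0.8] [-0.03  0.    0.02] 0.04482197524600787
grasp [ 0.594  -0.1078  0.2775] tilt 0.003
```

Emit:
jog_arm([
  [[-2, -6, -10, -0.009, 0, 0], [-1, -5, -15, 0, 0, 0], [0, 0, -12, 0, 0, 0], [0, 0, 0, 0, 0, 0]],
])

```text
time: 15.03
eef_pos: [0.5926, -0.1157, 0.2225]
ee_rot: [0.004, 0.235, 0.972, 0.001]
contact_force: [-0.7, -0.9, -1.0]
finger_gap: 0.0453
```

```bash
python3 st.py
```

```text
t 15.0333 [ 0.5926 -0.1157  0.2225] [[-0.889, 0.457, 0.007], [0.457, 0.889, -0.0], [-0.007, 0.003, -1.0]] [-0.3   0.25  0.3   1.62  0.    0.17] [-0.7 -0.9 -1. ] [-0.01  0.01 -0.01] 0.045309257839227575
grasp [ 0.5924 -0.1157  0.2425] tilt 0.007
```

Emit:
jog_arm([
  [[-2, -3.5, -8, 0, 0, 0], [0, 0, -14, 0, 0, 0], [0, 0, -14, 0, 0, 0], [0, 0, -5, 0, 0, 0], [0, 0, 0, 0, 0, 0]],
])

```text
time: 15.45
eef_pos: [0.5915, -0.1164, 0.1839]
ee_rot: [0.005, 0.238, 0.971, 0.001]
contact_force: [-0.6, 0.1, 0.4]
finger_gap: 0.0453
```

```bash
python3 st.py
```

```text
t 15.45 [ 0.5915 -0.1164  0.1839] [[-0.886, 0.463, 0.011], [0.463, 0.886, 0.0], [-0.009, 0.005, -1.0]] [-0.31  0.23  0.21  1.54  0.    0.17] [-0.6  0.1  0.4] [-0.02 -0.02  0.05] 0.045269838188220175
grasp [ 0.5913 -0.1164  0.2039] tilt 0.011
```

Emit:
jog_arm([
  [[-1, -3, -7, 0, 0.01, 0], [0, 0, -5, 0, 0, 0], [0, 0, 0, 0, 0, 0]],
])

```text
time: 15.7
eef_pos: [0.5914, -0.1192, 0.1735]
ee_rot: [0.001, 0.239, 0.971, 0.0]
contact_force: [-0.2, 0.5, 0.1]
finger_gap: 0.0448
```

Emit:
jog_arm([
  [[0, 0, 0, 0, 0, 0], [0, 0, 0, 0, 0, 0], [0, 0, 0, 0, 0, 0], [0, 0, 0, 0, 0, 0]],
], jaw=10, force=60)

```text
time: 16.03
eef_pos: [0.5909, -0.1207, 0.1744]
ee_rot: [0.001, 0.239, 0.971, -0.001]
contact_force: [-0.6, -1.2, -1.5]
finger_gap: 0.0241
```

```bash
python3 st.py
```

```text
t 16.0333 [ 0.5909 -0.1207  0.1744] [[-0.885, 0.465, 0.001], [0.465, 0.885, -0.003], [-0.003, -0.002, -1.0]] [-0.31  0.25  0.21  1.53 -0.    0.17] [-0.6 -1.2 -1.5] [-0.02  0.06 -0.06] 0.024090960356614607
grasp [ 0.5909 -0.1206  0.1944] tilt 0.001
```

Gripped at yaw 2.658. Turning clockwise about 2.08 rad.

Emit:
jog_arm([
  [[0, 0, 0, 0, 0, -0.12], [0, 0, 0, 0, 0, -0.12], [0, 0, 0, 0, 0, -0.12], [0, 0, 0, 0, 0, -0.12], [0, 0, 0, 0, 0, -0.12], [0, 0, 0, 0, 0, -0.12], [0, 0, 0, 0, 0, -0.12], [0, 0, 0, 0, 0, -0.12]],
])

```text
time: 16.7
eef_pos: [0.5897, -0.1215, 0.1744]
ee_rot: [-0.001, 0.675, 0.738, -0.003]
contact_force: [-1.0, 0.4, -0.9]
finger_gap: 0.0239
```

Emit:
jog_arm([
  [[0, 0, 0, 0, 0, -0.12], [0, 0, 0, 0, 0, -0.12], [0, 0, 0, 0, 0, -0.12], [0, 0, 0, 0, 0, -0.12], [0, 0, 0, 0, 0, -0.12], [0, 0, 0, 0, 0, -0.12], [0, 0, 0, 0, 0, -0.12], [0, 0, 0, 0, 0, -0.12]],
])

```text
time: 17.37
eef_pos: [0.5883, -0.121, 0.1744]
ee_rot: [-0.003, 0.946, 0.324, -0.003]
contact_force: [-1.5, -0.3, -0.6]
finger_gap: 0.0242
```

Emit:
jog_arm([
  [[0, 0, 0, 0, 0, -0.12], [0, 0, 0, 0, 0, 0]],
])

```text
time: 17.53
eef_pos: [0.5882, -0.1208, 0.1744]
ee_rot: [-0.003, 0.965, 0.264, -0.003]
contact_force: [-0.4, 0.0, -1.3]
finger_gap: 0.0241
```

```bash
python3 st.py
```

```text
t 17.5333 [ 0.5882 -0.1208  0.1744] [[0.861, 0.509, -0.007], [0.509, -0.861, 0.005], [-0.004, -0.008, -1.0]] [-0.32  0.25  0.21  1.54  0.    2.29] [-0.4  0.  -1.3] [-0.29 -0.01 -0.05] 0.02408951084792401
grasp [ 0.5884 -0.1209  0.1944] tilt -0.007
```

Emit:
jog_arm([
  [[0, 0, 0, 0, 0, 0], [0, 0, 0, 0, 0, 0], [0, 0, 0, 0, 0, 0], [0, 0, 15, 0, 0, 0], [0, 0, 30, 0, 0, 0.12], [1, 5, 30, 0, 0, 0.12], [1, 5, 0, 0, 0, 0.12], [0, 5, 0, 0, 0, 0.12]],
], jaw=60)

```text
time: 18.2
eef_pos: [0.5898, -0.1051, 0.2521]
ee_rot: [-0.002, 0.867, 0.498, -0.004]
contact_force: [-0.0, -0.1, -0.8]
finger_gap: 0.06
```

Emit:
jog_arm([
  [[0, 5, 0, 0, 0, 0.12], [0, 5, 0, 0, 0, 0.12], [0, 5, 0, 0, 0, 0.12], [0, 5, 0, 0, 0, 0.12], [0, 2, 0, 0, 0, 0.06], [0, 0, 0, 0, 0, 0]],
])

```text
time: 18.7
eef_pos: [0.5931, -0.081, 0.2587]
ee_rot: [0.003, 0.692, 0.722, 0.0]
contact_force: [-0.3, -0.4, -1.0]
finger_gap: 0.0598
```

```bash
python3 - <<'E'
from h import *
im,W=look('wh')
print(proj('wrist',[[.591,-.1195,.198],[.5905,-.0745,.123]],W),np.linalg.inv(W)[:3,3])
cv2.imwrite('pics/whc.png',cv2.resize(im[110:310,220:420],(800,800)[:2] and (600,600),interpolation=2))
E
python3 m.py wh
```

```text
t 18.7 [ 0.5931 -0.081   0.2587] yaw 1.614 toolz [ 0.0045 -0.0038 -1.    ] F [-0.3 -0.4 -1. ] gap 0.05976069498326952
[[313.3617804  278.91617961]
 [316.26647831 181.85930178]] [ 0.59001798 -0.00802407  0.40065895]
166 300.78 334.06 axis x 0.59094 hole 0.59111 alpha 0.017 halfwidth 13.51
187 299.25 332.77 axis x 0.59048 hole 0.59111 alpha 0.064 halfwidth 13.84
```

View pics/whc.png

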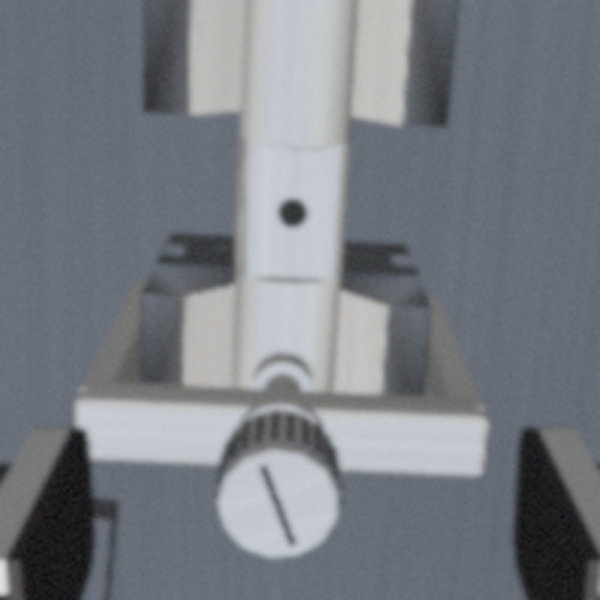

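Final view (12 pictures): flat and hole (292,212) are centred on the spindle (238–343), the spindle is seated, and the slot runs (263,466)–(295,545).

```bash
python3 - <<'E'
from h import *
from scipy.signal import find_peaks
W=np.load('pics/Wwh.npy');f=lambda u,v:(220+u/3,110+v/3)
A,B=[onz('wrist',f(*p),.198,W) for p in((263,466),(295,545))];a=np.degrees(np.arctan2(*(B-A)[1::-1]));print('slot',a,'initial -54, slack 52.2; tightened from slack rad',np.radians((52.2-a)%180))
g=cv2.cvtColor(cv2.imread('pics/wh.png'),cv2.COLOR_BGR2GRAY).astype(np.float32);X=[]
for y in np.arange(-.043,-.014,.0025):
    u=proj('wrist',[[.5905+.013*(y+.075),y,.1132]],W)[0];r,c=int(round(u[1])),int(round(u[0]))
    p=-g[r-1:r+2,c-28:c+29].mean(0);pk,_=find_peaks(p,prominence=6)
    L=[i for i in pk if -24<i-28<-13];Q=[i for i in pk if 13<i-28<24]
    if L and Q:
        P=[onz('wrist',(c-28+max(k,key=lambda i:p[i]),r),.1026,W) for k in(L,Q)];X.append(((P[0]+P[1])/2)[0]-.013*y)
print(len(X),'axis x',np.median(X)-.013*.074,'hole .59111')
E
```

```text
slot -67.94274557960094 initial -54, slack 52.2; tightened from slack rad 2.0968864827498996
12 axis x 0.5904319314427197 hole .59111
```

```bash
python3 - <<'E'
from h import *
for f in('wf','wg','wh'):
    W=np.load(f'pics/W{f}.npy');im=cv2.imread(f'pics/{f}.png').astype(float)
    u,v=proj('wrist',[[.5905,-.0745,.123]],W)[0].astype(int)
    for r0,r1 in((v-17,v-11),(v+5,v+9)):
        c0=u-24;p=im[r0:r1,c0:c0+50].mean(0);d=p[:,0]-p[:,2]
        up=lambda x:np.interp(np.arange(0,49,.05),np.arange(50),x);D=up(d);n=len(D)//2;t=np.arange(0,49,.05)+c0
        iL=D[:n].argmin();iR=n+D[n:].argmin()
        print(f,r0,'dipL',t[iL].round(1),D[iL].round(1),'dipR',t[iR].round(1),D[iR].round(1),'mid',((t[iL]+t[iR])/2).round(2),
          'areaL',np.clip(12-D[:n],0,None).sum()*.05,'areaR',np.clip(12-D[n:],0,None).sum()*.05)
E
```

```text
wf 166 dipL 309.0 -2.8 dipR 343.0 3.5 mid 326.0 areaL 78.43083333333333 areaR 29.185833333333324
wf 188 dipL 308.0 -3.2 dipR 343.0 2.5 mid 325.5 areaL 72.4425 areaR 32.21062500000001
wg 178 dipL 323.0 -2.5 dipR 360.0 0.0 mid 341.5 areaL 67.51875000000003 areaR 41.69083333333334
wg 200 dipL 323.0 -3.8 dipR 360.0 0.0 mid 341.5 areaL 81.50625000000001 areaR 61.73125
wh 164 dipL 301.0 -2.3 dipR 334.0 1.0 mid 317.5 areaL 63.6425 areaR 40.89291666666668
wh 186 dipL 300.0 -2.5 dipR 333.0 0.2 mid 316.5 areaL 59.235625000000006 areaR 40.114374999999995
```

Screw: about 0.24 rad past its starting tightness. But both the groove and edge-strip measures put the residual tilt at about 0.07 rad, too close to the 0.1 limit. With plenty of time left, I'll slacken again and correct by 0.07.

Emit:
jog_arm([
  [[0, -5, 0, 0.004, 0.004, -0.12], [-1, -5, 0, 0, 0, -0.12], [-1, -5, 0, 0, 0, -0.12], [0, -5, 0, 0, 0, -0.12], [0, -5, 0, 0, 0, -0.12], [0, -5, -8, 0, 0, -0.12], [0, -5, -10, 0, 0, -0.12], [0, -3, -10, 0, 0, -0.12]],
], jaw=45)

```text
time: 19.42
eef_pos: [0.5936, -0.122, 0.2353]
ee_rot: [0.004, 0.954, 0.301, 0.004]
contact_force: [-1.0, 0.3, 0.4]
finger_gap: 0.0448
```

Emit:
jog_arm([
  [[0, 0, 0, 0, 0, 0], [0, 0, 0, 0, 0, 0]],
])

```text
time: 19.58
eef_pos: [0.5926, -0.1229, 0.2331]
ee_rot: [0.003, 0.954, 0.3, 0.002]
contact_force: [-0.1, -0.8, 0.5]
finger_gap: 0.0449
```

```bash
python3 st.py
```

```text
t 19.5833 [ 0.5926 -0.1229  0.2331] [[0.82, 0.572, 0.006], [0.572, -0.82, -0.004], [0.002, 0.007, -1.0]] [-0.31  0.26  0.33  1.64 -0.    2.22] [-0.1 -0.8  0.5] [ 0.02  0.05 -0.01] 0.04491085622030824
grasp [ 0.5925 -0.1228  0.2531] tilt 0.006
```

Emit:
jog_arm([
  [[-2, 3, -8, 0.004, 0.006, 0], [0, 0, -14, 0, 0, 0], [0, 0, -14, 0, 0, 0], [0, 0, -12, 0, 0, 0], [0, 0, 0, 0, 0, 0]],
])

```text
time: 20.0
eef_pos: [0.5917, -0.1188, 0.186]
ee_rot: [0.001, 0.952, 0.305, 0.002]
contact_force: [-0.1, 0.3, -1.0]
finger_gap: 0.0449
```

```bash
python3 st.py
```

```text
t 20.0 [ 0.5917 -0.1188  0.186 ] [[0.814, 0.58, 0.004], [0.58, -0.814, -0.0], [0.003, 0.003, -1.0]] [-0.31  0.24  0.23  1.55  0.    2.21] [-0.1  0.3 -1. ] [ 0.03  0.06 -0.01] 0.04492785397231294
grasp [ 0.5916 -0.1188  0.206 ] tilt 0.004
```

Emit:
jog_arm([
  [[-1, -0.5, -8, 0, 0.004, 0], [0, 0, -5, 0, 0, 0], [0, 0, 0, 0, 0, 0]],
])

```text
time: 20.25
eef_pos: [0.5909, -0.1186, 0.1731]
ee_rot: [0.0, 0.952, 0.306, 0.0]
contact_force: [-0.2, -0.4, 0.2]
finger_gap: 0.0446
```

Emit:
jog_arm([
  [[0, 0, 0, 0, 0, 0], [0, 0, 0, 0, 0, 0], [0, 0, 0, 0, 0, 0], [0, 0, 0, 0, 0, 0]],
], jaw=10, force=60)

```text
time: 20.58
eef_pos: [0.5913, -0.1188, 0.1738]
ee_rot: [0.001, 0.952, 0.307, 0.001]
contact_force: [-0.4, 0.5, -2.0]
finger_gap: 0.0235
```

Emit:
jog_arm([
  [[0, 0, 0, 0, 0, 0.12], [0, 0, 0, 0, 0, 0.12], [0, 0, 0, 0, 0, 0.12], [0, 0, 0, 0, 0, 0.12], [0, 0, 0, 0, 0, 0.12], [0, 0, 0, 0, 0, 0.12], [0, 0, 0, 0, 0, 0.12], [0, 0, 0, 0, 0, 0.12]],
])

```text
time: 21.25
eef_pos: [0.5894, -0.118, 0.1738]
ee_rot: [-0.002, 0.689, 0.725, -0.001]
contact_force: [-0.9, -0.5, -1.6]
finger_gap: 0.0238
```

Emit:
jog_arm([
  [[0, 0, 0, 0, 0, 0.12], [0, 0, 0, 0, 0, 0.12], [0, 0, 0, 0, 0, 0.12], [0, 0, 0, 0, 0, 0.12], [0, 0, 0, 0, 0, 0.12], [0, 0, 0, 0, 0, 0.12], [0, 0, 0, 0, 0, 0.12], [0, 0, 0, 0, 0, 0]],
])

```text
time: 21.92
eef_pos: [0.5879, -0.1188, 0.1738]
ee_rot: [-0.003, 0.316, 0.949, -0.003]
contact_force: [-0.4, -0.5, -1.6]
finger_gap: 0.0241
```

```bash
python3 st.py
```

```text
t 21.9167 [ 0.5879 -0.1188  0.1738] [[-0.8, 0.6, -0.007], [0.6, 0.8, -0.003], [0.004, -0.007, -1.0]] [-0.31  0.24  0.2   1.54 -0.    0.34] [-0.4 -0.5 -1.6] [ 0.09 -0.14  0.13] 0.024052127092953842
grasp [ 0.588  -0.1187  0.1938] tilt -0.007
```

Emit:
jog_arm([
  [[0, 0, 0, 0, 0, 0], [0, 0, 0, 0, 0, 0], [0, 0, 0, 0, 0, 0], [0, 0, 15, 0, 0, 0], [0, 0, 25, 0, 0, -0.11], [1, 5, 15, 0, 0, -0.12], [1, 15, 5, 0, 0, -0.12], [1, 20, 0, 0, 0, -0.12]],
], jaw=50)

```text
time: 22.58
eef_pos: [0.5909, -0.0811, 0.2377]
ee_rot: [-0.002, 0.542, 0.84, -0.001]
contact_force: [0.4, -0.3, -0.0]
finger_gap: 0.0502
```

Emit:
jog_arm([
  [[0, 25, 0, 0, 0, -0.12], [0, 25, 0, 0, 0, -0.12], [0, 25, 0, 0, 0, -0.12], [0, 25, -10, 0, 0, -0.1], [0, 8, -20, 0, 0, 0], [0, 0, -20, 0, 0, 0], [0, 0, -10, 0, 0, 0], [0, 0, 0, 0, 0, 0]],
])

```text
time: 23.25
eef_pos: [0.5952, 0.0357, 0.186]
ee_rot: [0.005, 0.727, 0.687, 0.006]
contact_force: [-0.4, 0.2, -0.2]
finger_gap: 0.0498
```

```bash
python3 st.py
```

```text
t 23.25 [0.5952 0.0357 0.186 ] [[0.057, 0.998, 0.016], [0.998, -0.057, 0.002], [0.003, 0.016, -1.0]] [-0.05  0.21  0.19  1.53  0.    1.57] [-0.4  0.2 -0.2] [-0.01  0.04 -0.01] 0.04982682155487181
grasp [0.5948 0.0356 0.206 ] tilt 0.016
```

Emit:
jog_arm([
  [[-3, 0, -15, 0, 0.015, 0.043], [0, 0, -22, 0, 0, 0], [0, 0, -22, 0, 0, 0], [0, 0, -18, 0, 0, 0], [0, 0, 0, 0, 0, 0]],
])

```text
time: 23.67
eef_pos: [0.5952, 0.0332, 0.1131]
ee_rot: [0.003, 0.714, 0.701, 0.004]
contact_force: [-1.3, 0.1, -0.6]
finger_gap: 0.0501
```

```bash
python3 st.py
```

```text
t 23.6667 [0.5952 0.0332 0.1131] [[0.018, 1.0, 0.01], [1.0, -0.018, 0.001], [0.001, 0.01, -1.0]] [-0.06  0.23  0.06  1.4   0.    1.53] [-1.3  0.1 -0.6] [-0.01  0.08  0.  ] 0.0500762006689015
grasp [0.595  0.0332 0.1331] tilt 0.01
```

Emit:
jog_arm([
  [[-3, 2, -10, 0, 0.01, 0], [-1, 0, -9, 0, 0, 0], [0, 0, 0, 0, 0, 0], [0, 0, 0, 0, 0, 0]],
])

```text
time: 24.0
eef_pos: [0.5931, 0.0338, 0.0969]
ee_rot: [0.001, 0.715, 0.699, 0.002]
contact_force: [-0.1, 0.1, -0.4]
finger_gap: 0.0495
```

Emit:
jog_arm([
  [[0, 0, 0, 0, 0, 0], [0, 0, 0, 0, 0, 0], [0, 0, 0, 0, 0, 0], [0, 0, 0, 0, 0, 0]],
], jaw=15, force=80)

```text
time: 24.33
eef_pos: [0.5912, 0.0341, 0.0989]
ee_rot: [0.0, 0.714, 0.7, 0.001]
contact_force: [0.1, 0.9, -3.4]
finger_gap: 0.028
```

```bash
python3 st.py
```

```text
t 24.3333 [0.5912 0.0341 0.0989] [[0.021, 1.0, 0.001], [1.0, -0.021, 0.001], [0.001, 0.001, -1.0]] [-0.06  0.23  0.04  1.38  0.    1.54] [ 0.1  0.9 -3.4] [-0.04 -0.05  0.15] 0.027972016727154554
grasp [0.5912 0.034  0.1189] tilt 0.001
```

Emit:
jog_arm([
  [[0.5, 0, 0, 0, -0.033, 0], [0.5, 0, 0, 0, -0.033, 0], [0, 0, 0, 0, 0, 0], [0, 0, 0, 0, 0, 0]],
])

```text
time: 24.67
eef_pos: [0.5919, 0.0341, 0.0989]
ee_rot: [0.024, 0.713, 0.7, 0.024]
contact_force: [0.3, -0.4, -2.5]
finger_gap: 0.0276
```

```bash
python3 st.py
```

```text
t 24.6667 [0.5919 0.0341 0.0989] [[0.019, 0.998, 0.068], [1.0, -0.019, 0.0], [0.002, 0.068, -0.998]] [-0.06  0.16 -0.04  1.3   0.    1.53] [ 0.3 -0.4 -2.5] [-0.05 -0.    0.24] 0.027574257720686578
grasp [0.5906 0.0341 0.1189] tilt 0.068
```

Rolled 0.067. Release, back out, and re-measure from above.

Emit:
jog_arm([
  [[0, 0, 0, 0, 0, 0], [0, 0, 0, 0, 0, 0], [-1, 0, 10, 0, 0, 0], [-2, 0, 25, 0, 0, 0], [2, 0, 35, 0, 0.067, 0], [2, -10, 38, 0, 0, 0], [3, -25, 38, 0, 0, 0], [3, -28, 15, 0, 0, 0]],
], jaw=60)

```text
time: 25.33
eef_pos: [0.5863, -0.0241, 0.2533]
ee_rot: [-0.015, 0.712, 0.702, -0.011]
contact_force: [0.3, -0.7, 0.5]
finger_gap: 0.0598
```

Emit:
jog_arm([
  [[0, -28, 0, 0, 0, 0], [0, -20, 0, 0, 0, 0], [0, 0, 0, 0, 0, 0]],
])

```text
time: 25.58
eef_pos: [0.5912, -0.0791, 0.2649]
ee_rot: [-0.006, 0.713, 0.701, -0.007]
contact_force: [-0.6, -0.2, 0.2]
finger_gap: 0.0599
```

```bash
cat > m2.py <<'E'
from h import *
from scipy.signal import find_peaks
import sys
f=sys.argv[1];im,W=look(f);imf=im.astype(float);g=cv2.cvtColor(im,cv2.COLOR_BGR2GRAY).astype(np.float32)
u,v=proj('wrist',[[.5905,-.0745,.123]],W)[0].astype(int)
w=np.clip(185-g[v-12:v+13,u-9:u+12],0,None);ys,xs=np.mgrid[v-12:v+13,u-9:u+12];h=onz('wrist',((xs*w).sum()/w.sum(),(ys*w).sum()/w.sum()),.1232,W)
X=[]
for y in np.arange(-.043,-.014,.0025):
    q=proj('wrist',[[.5905+.013*(y+.075),y,.1132]],W)[0];r,c=int(round(q[1])),int(round(q[0]))
    p=-g[r-1:r+2,c-28:c+29].mean(0);pk,_=find_peaks(p,prominence=6)
    L=[i for i in pk if -24<i-28<-13];Q=[i for i in pk if 13<i-28<24]
    s=lambda i:i+.5*(p[i-1]-p[i+1])/(p[i-1]-2*p[i]+p[i+1])
    if L and Q:
        P=[onz('wrist',(c-28+s(max(k,key=lambda i:p[i])),r),.1026,W) for k in(L,Q)];X.append(((P[0]+P[1])/2)[0]-.013*y)
ax=np.median(X)-.013*.074
print(len(X),'axis',ax.round(5),'hole',h.round(5),'alpha groove',((h[0]-ax)/.01).round(3),'cam',np.linalg.inv(W)[:3,3].round(4))
for r0,r1 in((v-17,v-11),(v+5,v+9)):
    p=imf[r0:r1,u-24:u+26].mean(0);d=p[:,0]-p[:,2];A=np.clip(12-d[:24],0,None).sum();B=np.clip(12-d[24:],0,None).sum()
    print('areas',A.round(1),B.round(1),'alpha band',((A-B)/(A+B)*7.2/20.8).round(3))
E
python3 m2.py wi
```

```text
t 25.5833 [ 0.5912 -0.0791  0.2649] yaw 1.554 toolz [-1.920e-02 -7.000e-04 -9.998e-01] F [-0.6 -0.2  0.2] gap 0.05991954055921256
12 axis 0.59008 hole [ 0.59077 -0.07319  0.1232 ] alpha groove 0.069 cam [ 0.5958 -0.0065  0.4071]
areas 47.7 47.2 alpha band 0.002
areas 49.2 52.8 alpha band -0.012
```

Combining all views, the flat is now within roughly ±0.05 of up (strips equal: 0.00/−0.01; hole against grooves: +0.05 to 0.07, noisier). Tighten again.

Emit:
jog_arm([
  [[0, -5, 0, 0, -0.019, 0.12], [0, -5, 0, 0, 0, 0.12], [0, -5, 0, 0, 0, 0.12], [0, -5, 0, 0, 0, 0.12], [0, -5, 0, 0, 0, 0.12], [0, -5, -5, 0, 0, 0.12], [0, -5, -10, 0, 0, 0.12], [0, -3, -10, 0, 0, 0.12]],
], jaw=45)

```text
time: 26.3
eef_pos: [0.5938, -0.1085, 0.2481]
ee_rot: [0.003, 0.29, 0.957, 0.005]
contact_force: [0.2, -0.1, -0.4]
finger_gap: 0.0451
```

Emit:
jog_arm([
  [[0, 0, -5, 0, 0, 0.06], [0, 0, 0, 0, 0, 0], [0, 0, 0, 0, 0, 0]],
])

```text
time: 26.55
eef_pos: [0.593, -0.1054, 0.2414]
ee_rot: [0.001, 0.258, 0.966, 0.006]
contact_force: [0.3, -1.1, 0.8]
finger_gap: 0.0453
```

```bash
python3 st.py
```

```text
t 26.55 [ 0.593  -0.1054  0.2414] [[-0.867, 0.498, 0.004], [0.498, 0.867, 0.011], [0.002, 0.011, -1.0]] [-0.29  0.26  0.35  1.67  0.01  0.23] [ 0.3 -1.1  0.8] [-0.09  0.07  0.01] 0.04528346344332135
grasp [ 0.5929 -0.1056  0.2614] tilt 0.004
```

Emit:
jog_arm([
  [[-1, -8, 0, -0.011, 0, 0], [-1, -6, -10, 0, 0, 0], [0, 0, -12, 0, 0, 0], [0, 0, 0, 0, 0, 0]],
])

```text
time: 26.88
eef_pos: [0.592, -0.1191, 0.2201]
ee_rot: [0.004, 0.259, 0.966, -0.0]
contact_force: [-0.7, 1.4, -1.0]
finger_gap: 0.0449
```

```bash
python3 st.py
```

```text
t 26.8833 [ 0.592  -0.1191  0.2201] [[-0.866, 0.5, 0.008], [0.5, 0.866, -0.002], [-0.008, 0.002, -1.0]] [-0.31  0.25  0.3   1.61  0.    0.21] [-0.7  1.4 -1. ] [ 0.    0.08 -0.01] 0.044850541303493516
grasp [ 0.5918 -0.119   0.2401] tilt 0.008
```

Emit:
jog_arm([
  [[-1, 0, -10, 0.002, 0.008, 0], [0, 0, -14, 0, 0, 0], [0, 0, -13, 0, 0, 0], [0, 0, -6, 0, 0, 0], [0, 0, 0, 0, 0, 0]],
])

```text
time: 27.3
eef_pos: [0.5896, -0.1192, 0.1722]
ee_rot: [-0.002, 0.26, 0.966, 0.0]
contact_force: [0.1, 0.6, 0.0]
finger_gap: 0.0447
```

```bash
python3 st.py
```

```text
t 27.3 [ 0.5896 -0.1192  0.1722] [[-0.865, 0.502, -0.004], [0.502, 0.865, 0.001], [0.004, -0.001, -1.0]] [-0.31  0.25  0.2   1.53 -0.    0.22] [0.1 0.6 0. ] [ 0.02 -0.02  0.01] 0.04472780511577032
grasp [ 0.5897 -0.1192  0.1922] tilt -0.004
```

Emit:
jog_arm([
  [[1, 0, 1, 0, -0.004, 0], [0, 0, 0, 0, 0, 0], [0, 0, 0, 0, 0, 0], [0, 0, 0, 0, 0, 0]],
], jaw=10, force=60)

```text
time: 27.63
eef_pos: [0.5895, -0.12, 0.1727]
ee_rot: [-0.001, 0.26, 0.966, -0.0]
contact_force: [-1.2, 0.5, -3.3]
finger_gap: 0.0241
```

Emit:
jog_arm([
  [[0, 0, 0, 0, 0, -0.12], [0, 0, 0, 0, 0, -0.12], [0, 0, 0, 0, 0, -0.12], [0, 0, 0, 0, 0, -0.12], [0, 0, 0, 0, 0, -0.12], [0, 0, 0, 0, 0, -0.12], [0, 0, 0, 0, 0, -0.12], [0, 0, 0, 0, 0, -0.12]],
])

```text
time: 28.3
eef_pos: [0.5896, -0.1199, 0.1726]
ee_rot: [-0.002, 0.69, 0.723, 0.0]
contact_force: [0.2, -0.9, -1.8]
finger_gap: 0.0242
```

Emit:
jog_arm([
  [[0, 0, 0, 0, 0, -0.12], [0, 0, 0, 0, 0, -0.12], [0, 0, 0, 0, 0, -0.12], [0, 0, 0, 0, 0, -0.12], [0, 0, 0, 0, 0, -0.12], [0, 0, 0, 0, 0, -0.12], [0, 0, 0, 0, 0, -0.12], [0, 0, 0, 0, 0, 0]],
])

```text
time: 28.97
eef_pos: [0.5896, -0.1199, 0.1727]
ee_rot: [-0.002, 0.932, 0.362, 0.0]
contact_force: [-0.7, -0.4, -2.1]
finger_gap: 0.0243
```

```bash
python3 st.py
```

```text
t 28.9667 [ 0.5896 -0.1199  0.1727] [[0.738, 0.675, -0.001], [0.675, -0.738, 0.003], [0.002, -0.003, -1.0]] [-0.31  0.25  0.2   1.53  0.    2.09] [-0.7 -0.4 -2.1] [-0.12  0.05 -0.07] 0.024294723818076867
grasp [ 0.5897 -0.12    0.1927] tilt -0.001
```

Emit:
jog_arm([
  [[0, 0, 0, 0, 0, 0], [0, 0, 0, 0, 0, 0], [0, 0, 0, 0, 0, 0], [0, 0, 15, 0, 0, 0], [0, 0, 30, 0, 0, 0.12], [1, 5, 30, 0, 0, 0.12], [1, 5, 0, 0, 0, 0.12], [0, 5, 0, 0, 0, 0.12]],
], jaw=60)

```text
time: 29.63
eef_pos: [0.5923, -0.1045, 0.2532]
ee_rot: [-0.0, 0.811, 0.585, 0.001]
contact_force: [-0.7, 1.0, -0.6]
finger_gap: 0.0599
```

Emit:
jog_arm([
  [[0, 5, 0, 0, 0, 0.12], [0, 5, 0, 0, 0, 0.12], [0, 5, 0, 0, 0, 0.1], [0, 5, 0, 0, 0, 0], [0, 0, 0, 0, 0, 0], [0, 0, 0, 0, 0, 0]],
])

```text
time: 30.13
eef_pos: [0.5959, -0.0828, 0.2614]
ee_rot: [0.006, 0.693, 0.721, 0.006]
contact_force: [0.7, -0.4, -0.6]
finger_gap: 0.0599
```

```bash
python3 m2.py wj; python3 - <<'E'
from h import *
def slot(f):
    W=np.load(f'pics/W{f}.npy');g=cv2.cvtColor(cv2.imread(f'pics/{f}.png'),cv2.COLOR_BGR2GRAY)
    c=proj('wrist',[[.5905,-.1195,.198]],W)[0];Y,X=np.nonzero(g<150);k=np.hypot(X-c[0],Y-c[1])<14
    P=np.array([onz('wrist',(x,y),.198,W)[:2] for x,y in zip(X[k],Y[k])]);_,_,V=np.linalg.svd(P-P.mean(0));return np.degrees(np.arctan2(V[0,1],V[0,0]))%180
for f in('wd','wh','wi','wj'): print(f,slot(f).round(1))
E
```

```text
t 30.1333 [ 0.5959 -0.0828  0.2614] yaw 1.61 toolz [ 1.580e-02  5.000e-04 -9.999e-01] F [ 0.7 -0.4 -0.6] gap 0.059869486334370114
12 axis 0.5903 hole [ 0.59076 -0.07317  0.1232 ] alpha groove 0.046 cam [ 0.5915 -0.0104  0.4036]
areas 49.0 47.2 alpha band 0.007
areas 50.5 50.2 alpha band 0.001
wd 52.6
wh 111.1
wi 38.4
wj 110.9
```

```bash
python3 -c "
from cell import arm
print(arm.close_job())"
```

```text
the job is handed in; nothing more can be done
None
```

I slackened the clamp screw and rolled the spindle about 1.27 rad in total, until its flat faces up. I then tightened the screw again, let go and handed the job in at about 30 s. No verdict was reported.

- **Clamp screw:** I turned it about 1.87 rad loose and at the end the same amount back. The slot on its head finished about 0.25 rad past where it started, so I estimate the screw at roughly 1.0 to 1.4 rad, or over 60 N on the pad. I had no direct reading of the pad force.
- **Roll:** This took three pinches: 1.09, 0.11 and 0.07 rad. After the second roll I had already tightened the screw. The check then showed about 0.07 rad left, too close to the 0.1 limit, so I slackened, corrected and tightened once more.
- **Final checks of the flat:** The two methods disagree slightly, but both are within 0.1 rad. The round strips either side of the flat give 0.00 to 0.01 rad, and the cross hole against the spindle axis gives 0.046 rad.
- **Spindle position:** The cross hole shifted about 2 mm lengthwise. Contact forces stayed at about 11 N or less in the readings after each move. The last picture I viewed, taken before the final 0.07 rad correction, showed the spindle seated. After that I checked by numbers only.
- **Other tools:** I did not go near the try square, tap wrench or centre punch, but I did not measure their positions at the end.

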